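Brush out a leaning tester barrel

TASK

Take the long bore brush by its handle out of its upright holder and scrub the bore of the steel barrel that leans in the white cradle with three full strokes: each time push the brush gently down the bore until it meets the spring-loaded die at the hidden bottom and the die gives by a few millimetres, without ramming it to its stop, and between strokes draw the brush up until its bristle head shows at the mouth. Then stand the brush back in its holder, head down, without dropping it, and leave the weight, the jar and the calculator where they are.

Things in the scene. Friction and masses are not known exactly. Their poses are not given: they have to be found in the camera images.
- brush: long bore brush, 215 mm, about 90 g, standing head down in the holder, may lean slightly. Origin at the tip (flat end of the bristle head), z from tip to handle. Dark head 22 mm diameter, z 0 to 52 mm; steel rod 8 mm diameter; round wooden handle 21 mm diameter, z 140 to 215 mm: hold it at about z = 185 mm with the fingers pointing along the brush
- barrel: steel barrel, 52 mm outer diameter, 130 mm long, fixed in the cradle, leaning 33 degrees from vertical, mouth towards the robot. Origin at the centre of the mouth, z along the bore axis out of the mouth (bore at negative z). Bore 34 mm diameter. The die closes it 82 to 112 mm below the mouth: the depth differs each time, is not measured and must be felt
- die (a joint): how far the sprung die at the bottom of the bore has been pushed down along the bore, in m: 0 at rest, 0.018 at its stop. It begins to give at about 3.2 N and takes 0.4 N more for each mm; it springs back when the brush is lifted
- cradle: white fixed cradle holding the barrel: base plate 150 x 110 x 12 mm and two cheeks. Origin at the table top under the middle; the barrel leans towards its -x side, the mouth is 36 mm to its -x side and 144 mm above the table
- holder: fixed upright holder of the brush: grey tube, outer diameter 44 mm, bore 32 mm, rim 80 mm above the table, on a round steel foot of 90 mm diameter. Origin at the centre of its underside, z up; its inner floor is 6 mm above the origin
- weight: steel test weight, 60 mm in diameter, 60 mm high with a small knob, loose bystander. Origin at the centre of its underside
- jar: closed jar of 64 mm diameter, 85 mm high, loose bystander. Origin at the centre of its underside
- calculator: pocket calculator 130 x 80 x 16 mm lying flat, loose bystander. Origin at the centre of its underside
Things that resemble listed ones, but are neither listed nor needed, are in the scene too. Leave any red look-alike of the brush alone. Leave any pink look-alike of the holder alone.

How it is judged:
By the outcome, as a careful person would: the job done as asked, in the order asked, and still so for the second after the job is handed in, with the robot touching nothing.
It also fails if it takes over 67 s, if anything falls off the work surface, if the arm or the gripper's body presses on something with over 40 N, if the wrist force passes 120 N, or if a joint passes its speed limit or range.

ROBOT

A 6-joint arm with a two-finger parallel gripper is mounted at the origin on the work surface. World frame = base frame: x ahead of the robot, y to its left, z up, the work surface at z = 0. Lengths are in m, angles in rad, forces in N, time in s.
With the tool pointing down it reaches from about 0.275 to 0.85 m from the base axis. Payload 5.2 kg.
Tool frame: the origin (TCP) lies at the very end of the fingers, on their centre line; the grasp point (between the pads) lies 19 mm behind it (robot.grip_point_offset is the distance from the TCP to the grasp point, in m); z points along the fingers, y is the direction in which the jaws open and shut (so a half turn about z gives the same grasp; the last joint's range is limited). The gripper opens to 85 mm and grips with 20 to 120 N. Pads are 22 mm wide; open, the fingers measure 114 mm over their backs; the gripper's body (76 mm by 85 mm) begins 54 mm behind the grasp point. The pads swing forward as they close: fully open they stand 13 mm farther back than shut.
Start: joints at [0.972, 0.259, 1.535, -0, 1.348, -0.203], TCP at [0.212, 0.507, 0.231] pointing down, gripper open.
Joint ranges: [-3.14, 3.14], [-0.91, 2.08], [0.19, 2.58], [-1.22, 4.36], [0.22, 2.71], [-3.12, 3.12]. Speed limits (rad/s): [2.57, 2.57, 3.14, 3.14, 3.14, 3.14].

INTERFACE

Orientations are given as [roll, pitch, yaw] about the fixed x, y, z axes, in that order (R = Rz(yaw) Ry(pitch) Rx(roll)).
In Python, from plant import robot gives the robot as it stands.
- The arm moves only by the tool carry_out, never from a script. Its argument "plan" is a list that holds one entry, the list of rows, each a list of 7 numbers: the opening in per cent of the stroke, from 0 (shut) to 100 (fully open), then the shift along the world's x, y, z in mm, then the turn, a rotation vector about the world's x, y, z in degrees. In form: [[[hand, tx, ty, tz, wx, wy, wz], ...]]. A call has 1 to 10 rows; each row shifts and turns the commanded pose from where the row before left it; what a row does not reach is not made up. A row lasts 1/10 s, in which the tool goes at most 50 mm and 8.59 degrees, less where a joint would pass 70% of its speed; a pose out of reach is approached as far as the arm can. A call with a gripper value outside its range is refused whole. The fingers move at their own pace and stop on an object; "squeeze" is the grip in N (left out, the last holds). Time passes only in rows, so rows that do not move let the fingers close. It gives the time, the measured TCP pose, the force and the opening at its end, in the units of the state.
- robot.get_state(): the state, without advancing time (a new reading comes with each control period).
- robot.snapshot(name): name is "side" or "top"; returns a dict with "img" (384x512x3 uint8, red, green, blue), "intrinsics" (3x3 intrinsics, pixels), "world_to_cam" (4x4, takes a point from world to camera coordinates). Camera axes: x right, y up, looking along -z (the intrinsics and any distortion apply to the point x, -y, -z); pixel columns grow to the right and rows downward; lengths in m; the calibration is good to about 2 mm. A picture is of the moment at which its call begins. There is no depth.
- robot.hand_in(): hands the job in, once; it reports no verdict.
The state is a dict: "time_s": time; "joints": joint angles; "dq": joint speeds; "tau": joint torques, N m; "tool_pos": TCP position; "orientation": TCP orientation; "force": force on the tool from outside, world axes, zero at the start; "torque": the same for the moment, N m; "grip_width": finger opening in m.
Only numpy, scipy, OpenCV 4.12 (cv2) and the standard library are available. Lean on these libraries where they do the work, as an engineer would, in place of code of your own. Each camera call takes 0.05 s, during which the arm holds its last target.

## Working session

There is one attempt and no reset: what is moved stays moved. The work goes in short steps, Python scripts to look and compute and a tool call to move; the robot and the scene stay as the last step left them, time stands still between calls to the robot, and variables do not carry over. Pictures are saved under pics/ and viewed, and the job is handed in when it is done.

Besides the shell and the picture viewer there is one more tool, called after "Request:" as name(argument=value, ...), one argument or row to a line, values as JSON. carry_out: Moves the arm, as the interface text tells. Its arguments: {"type":"object","properties":{"plan":{"type":"array","items":{"type":"array","items":{"type":"array","items":{"type":"number"}}}},"squeeze":{"type":"number"}},"required":["plan"]}

I'll start with the state and a picture from each camera.

```bash
ls -la && mkdir -p pics
python3 - <<'E'
from plant import robot
import cv2, numpy as np
s=robot.get_state()
for k,v in s.items(): print(k,v)
print([a for a in dir(robot) if not a.startswith('_')], robot.grip_point_offset)
for n in ("side","top"):
    d=robot.snapshot(n)
    cv2.imwrite(f"pics/{n}0.png",cv2.cvtColor(d["img"],cv2.COLOR_RGB2BGR))
    np.savez(f"{n}_cal.npz",K=d["intrinsics"],T=d["world_to_cam"])
    print(n,d.keys()); print(d["intrinsics"]); print(d["world_to_cam"])
E
```

```text
total 12
drwxr-xr-x  3 agent agent 4096 Dec  5 18:57 .
drwxr-xr-x 23 root  root  4096 Dec  5 18:57 ..
drwxr-xr-x  2 agent agent 4096 Dec  5 18:57 pics
time_s 0.0
joints [ 9.72193666e-01  2.59352629e-01  1.53614898e+00  1.07867041e-05
  1.34801440e+00 -2.02777629e-01]
dq [-1.10796477e-03 -9.63365315e-04 -1.50147996e-03 -6.01028146e-06
 -7.44785302e-04  3.00604648e-05]
tau [ 4.17603049e-03 -4.46017241e+01 -2.90586430e+01  1.27988883e-05
  1.13290537e-02  1.15933213e-05]
tool_pos [0.21170231 0.50701296 0.23044309]
orientation [-3.13971082e+00 -3.97647089e-04  2.74576485e+00]
force [-0.35969098 -0.90509199 -0.70942467]
torque [ 0.03203667 -0.00910627 -0.00365192]
grip_width 0.08550575130588349
['PlanningError', 'get_state', 'grip_point_offset', 'hand_in', 'snapshot'] 0.0187
side dict_keys(['img', 'intrinsics', 'world_to_cam'])
[[442.86383695   0.         260.53316355]
 [  0.         442.86383695 190.07677697]
 [  0.           0.           1.        ]]
[[ 9.10340221e-01 -4.13860660e-01 -1.90281309e-04 -4.95059592e-01]
 [ 2.45577384e-01  5.39809127e-01  8.05169457e-01 -2.90611403e-01]
 [-3.33125247e-01 -7.33024870e-01  5.93044779e-01 -9.58574378e-01]
 [ 0.00000000e+00  0.00000000e+00  0.00000000e+00  1.00000000e+00]]
top dict_keys(['img', 'intrinsics', 'world_to_cam'])
[[477.53007947   0.         254.36711739]
 [  0.         477.53007947 190.6183215 ]
 [  0.           0.           1.        ]]
[[ 0.01025137 -0.99993659  0.00466205  0.11354038]
 [ 0.99452407  0.01068058  0.10396054 -0.63278302]
 [-0.10400374  0.00357079  0.9945705  -1.11246886]
 [ 0.          0.          0.          1.        ]]
```

View pics/side0.png

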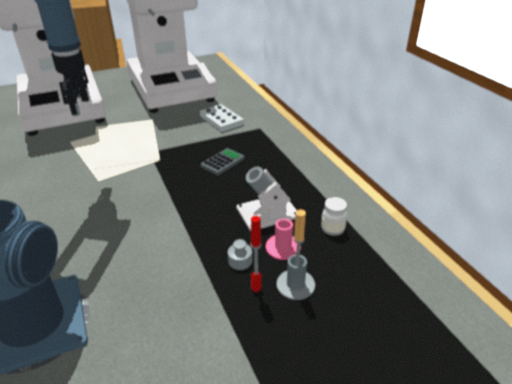

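View pics/top0.png

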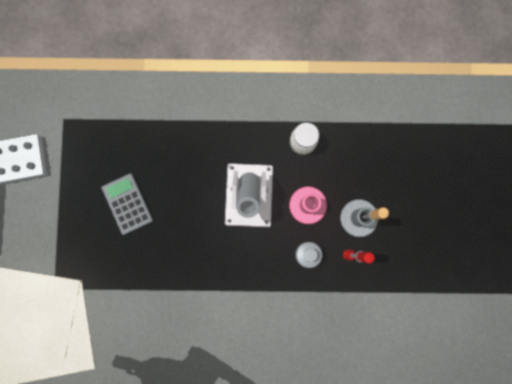

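Side picture: the wooden handle is at about (300,226), standing in the grey holder at (296,278). The red look-alike brush is at (256,255), the pink holder at (284,240) and the weight at (240,255). The jar is at (334,216), the barrel mouth at (257,175) and the calculator at (222,161). In the top picture the grey holder is at (360,218) with the handle end at (383,213), red brush (360,257), pink holder (308,204), weight (309,255), jar (305,138), barrel mouth (246,208).

What could be mistaken for the brush is the wooden one (side 300,226) and the red one (side 256,255). For the holder it is the grey one (296,278) and the pink one (284,240). By the description I choose the wooden handle in the grey holder. I'll check that in enlarged crops.

Run:
```python
import cv2
a=cv2.imread("pics/side0.png"); b=cv2.imread("pics/top0.png")
# side crop x 225..365, y 155..305
c=a[155:305,220:360]; cv2.imwrite("pics/side0c.png",cv2.resize(c,None,fx=4,fy=4,interpolation=cv2.INTER_CUBIC)) #560x600
c=b[120:275,215:405]; cv2.imwrite("pics/top0c.png",cv2.resize(c,None,fx=3.8,fy=3.8,interpolation=cv2.INTER_CUBIC)) 
print(cv2.imread("pics/top0c.png").shape)
```

```text
(589, 722, 3)
```

View pics/side0c.png

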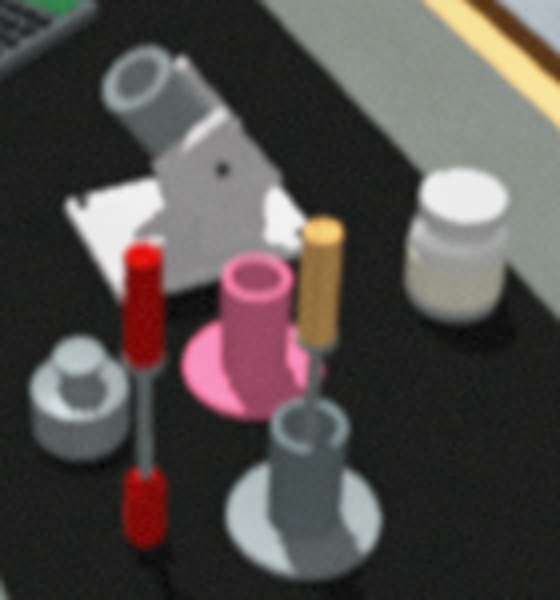

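View pics/top0c.png

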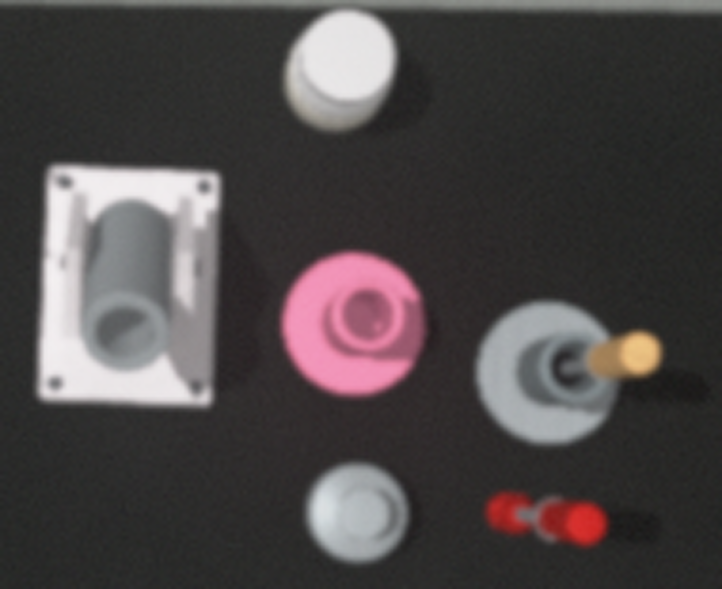

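The crops confirm it. The wooden-handled brush stands in the grey holder, leaning slightly; its handle end is at top-crop (641,354) and side-crop (323,232). The red brush stands free beside it and the pink holder is empty. Next I'll turn these pixels into poses.

```bash
cat > h.py <<'E'
import numpy as np, cv2
from scipy.optimize import least_squares
C={n:np.load(f"{n}_cal.npz") for n in ("side","top")}
def proj(n,P):
    P=np.atleast_2d(P); K,T=C[n]["K"],C[n]["T"]
    c=P@T[:3,:3].T+T[:3,3]; c=c*np.array([1,-1,-1]); p=c@K.T
    return p[:,:2]/p[:,2:]
def tri(obs): # [(cam,(u,v)),...]
    f=lambda X: np.concatenate([proj(n,X)[0]-np.array(uv) for n,uv in obs])
    r=least_squares(f,[0.6,0,0.1]); return r.x,np.round(r.fun,2)
def onplane(n,uv,z):
    r=least_squares(lambda q: proj(n,[q[0],q[1],z])[0]-np.array(uv),[0.6,0]); return r.x
S=lambda u,v:("side",(220-.5+(u+.5)/4,155-.5+(v+.5)/4))
Tt=lambda u,v:("top",(215-.5+(u+.5)/3.8,120-.5+(v+.5)/3.8))
E
python3 - <<'E'
from h import *
np.set_printoptions(precision=4,suppress=True)
print("handle top",tri([S(323,230),Tt(641,354)]))
print("rim c",tri([S(309.5,426),Tt(573,369)]))
print("foot top view z=.006",onplane(*Tt(548,372),.006), "side",onplane(*S(304,516),.006))
print("mouth",tri([S(139,79),Tt(126,331)]))
for uv in [(48,167),(219,172),(212,406),(38,401)]: print("corner",onplane(*Tt(*uv),.012))
print("corner side",onplane(*S(65,203),.012))
# cradle fit
loc=np.array([[.075,.055,.012],[.075,-.055,.012],[-.075,-.055,.012],[-.075,.055,.012]])
ob=[Tt(48,167),Tt(219,172),Tt(212,406),Tt(38,401)]
loc=np.vstack([loc,[-.036,0,.144],[-.036,0,.144],[-.075,.055,.012]]); ob+= [Tt(126,331),S(139,79),S(65,203)]
def f(p):
    R=np.array([[np.cos(p[2]),-np.sin(p[2]),0],[np.sin(p[2]),np.cos(p[2]),0],[0,0,1]])
    W=loc@R.T+[p[0],p[1],0]
    return np.concatenate([proj(o[0],w)[0]-o[1] for o,w in zip(ob,W)])
r=least_squares(f,[.7,0,0]); print("cradle",r.x,np.degrees(r.x[2])); print(r.fun.reshape(-1,2).round(2))
for n,uv,z in [("pink",Tt(354,324),.006),("weight",Tt(364,511),.06),("jar",Tt(348,56),.085),("redtop",Tt(586,524),.215),]: print(n,onplane(*uv,z))
print("red top",tri([S(143,257),Tt(586,524)]),"red bottom",tri([S(145,540),Tt(508,512)]))
E
```

```text
handle top (array([ 0.571 , -0.137 ,  0.2217]), array([-0.51,  0.07,  0.2 , -0.45]))
rim c (array([ 0.571 , -0.1357,  0.0775]), array([-0.76,  0.1 ,  0.3 , -0.71]))
foot top view z=.006 [ 0.571  -0.1358] side [ 0.5715 -0.1389]
mouth (array([0.5856, 0.1341, 0.1436]), array([-0.47,  0.04,  0.14, -0.36]))
corner [0.6998 0.1873]
corner [0.6977 0.0768]
corner [0.5468 0.0803]
corner [0.5488 0.1913]
corner side [0.5515 0.1881]
cradle [ 0.623   0.1336 -0.0228] -1.307312877010887
[[ 0.19  0.22]
 [-0.04  0.4 ]
 [-0.    0.01]
 [ 0.41 -0.18]
 [ 0.01 -1.01]
 [-0.04 -0.25]
 [-0.99 -0.23]]
pink [ 0.6006 -0.0111]
weight [ 0.4827 -0.0107]
jar [0.7585 0.0016]
redtop [ 0.4812 -0.108 ]
red top (array([ 0.4819, -0.1088,  0.2131]), array([-0.38,  0.03,  0.13, -0.34])) red bottom (array([ 0.4814, -0.1107, -0.0017]), array([-0.04,  0.  ,  0.01, -0.04]))
```

Run:
```python
from h import *
np.set_printoptions(precision=1,suppress=True)
inv=lambda n,p: ((p+.5)-[220,155])*4-.5 if n=="side" else ((p+.5)-[215,120])*3.8-.5
for n in("side","top"):
    P=np.array([[.571,-.137,z] for z in (.006,.08,.146,.2217)])
    print(n,inv(n,proj(n,P)))
    print("holder centre rim", inv(n,proj(n,[[.571,-.1358,.08]])))
a=cv2.imread("pics/side0.png")[205:270,280:320]; cv2.imwrite("pics/side0d.png",cv2.resize(a,None,fx=9,fy=9,interpolation=cv2.INTER_CUBIC))
a=cv2.imread("pics/top0.png")[190:245,330:395]; cv2.imwrite("pics/top0d.png",cv2.resize(a,None,fx=10,fy=10,interpolation=cv2.INTER_CUBIC))
```

```text
side [[301.7 514. ]
 [307.7 424.9]
 [313.6 338.5]
 [320.9 230.4]]
holder centre rim [[306.7 423.5]]
top [[549.9 372. ]
 [577.4 366.2]
 [605.1 360.2]
 [641.7 352.3]]
holder centre rim [[575.4 366.1]]
```

View pics/side0d.png

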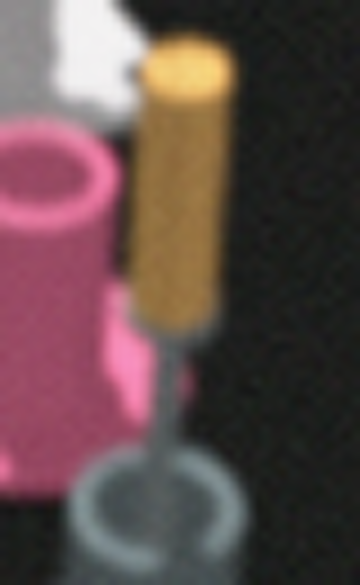

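View pics/top0d.png

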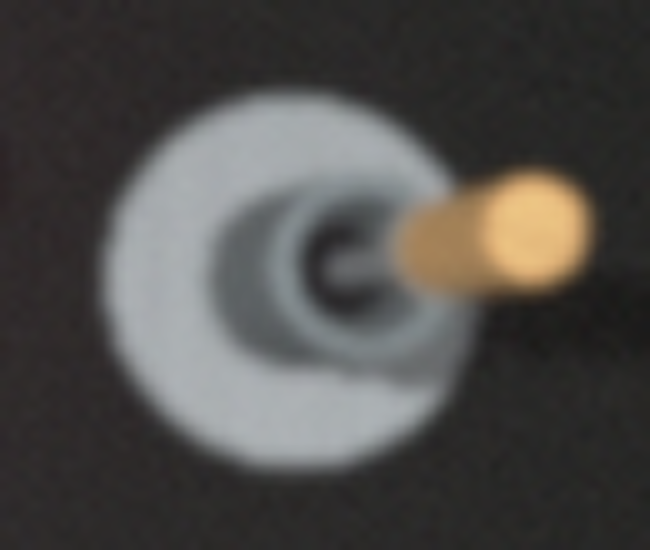

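The two views agree to about 2 mm:

| Thing | Position (m) | Notes |
|---|---|---|
| Brush | (0.571, -0.137), handle end at z 0.222 | near vertical |
| Holder | (0.571, -0.136) | grey |
| Cradle | (0.623, 0.1336) | yaw -1.3°, mouth at (0.587, 0.134, 0.144) |
| Red brush | (0.482, -0.109) | clear of the jaws if they open along y |

I'll go above the brush with the jaws along y.

Request:
carry_out(
  plan=[
    [[60,20,-36,7,0,0,1.3],[60,20,-36,7,0,0,1.3],[60,20,-36,7,0,0,1.3],[60,20,-36,7,0,0,1.3],[60,20,-36,7,0,0,1.3],[60,20,-36,7,0,0,1.3],[60,20,-36,7,0,0,1.3],[60,20,-36,7,0,0,1.3],[60,20,-36,7,0,0,1.3],[60,20,-36,7,0,0,1.3]],
  ],
  squeeze=60,
)

```text
time_s: 1.1
tool_pos: [0.4123, 0.1459, 0.3014]
orientation: [3.142, -0.0, 2.974]
force: [0.4, 0.4, 0.1]
grip_width: 0.0515
```

Request:
carry_out(
  plan=[
    [[60,20,-35.5,0,0,0,1.2],[60,20,-35.5,0,0,0,1.2],[60,20,-35.5,0,0,0,1.2],[60,20,-35.5,0,0,0,1.2],[60,20,-35.5,0,0,0,1.2],[60,20,-35.5,0,0,0,1.2],[60,20,-35.5,0,0,0,1.2],[60,18.7,-34.4,0,0,0,1.2],[60,0,0,0,0,0,0]],
  ],
)

```text
time_s: 2.0
tool_pos: [0.572, -0.1399, 0.2995]
orientation: [-3.141, -0.002, 3.136]
force: [-0.3, 1.6, -0.2]
grip_width: 0.051
```

Run:
```python
from plant import robot
import cv2
for n,(x0,x1,y0,y1,f) in {"side":(230,370,150,300,4),"top":(290,450,150,270,5)}.items():
    im=cv2.cvtColor(robot.snapshot(n)["img"],cv2.COLOR_RGB2BGR); cv2.imwrite(f"pics/{n}1.png",im)
    cv2.imwrite(f"pics/{n}1c.png",cv2.resize(im[y0:y1,x0:x1],None,fx=f,fy=f,interpolation=cv2.INTER_CUBIC))
s=robot.get_state(); print(s["tool_pos"],s["orientation"],s["joints"],s["force"],s["torque"])
```

```text
[ 0.57045612 -0.13600652  0.30010008] [ 3.14031801e+00 -2.15955178e-03  3.13837212e+00] [-4.24297842e-01  2.92234820e-01  1.32319650e+00  2.80849445e-04
  1.52865326e+00 -1.99188444e+00] [-0.15410214 -0.10788796 -0.10559609] [-0.006585   -0.02395475 -0.00598567]
```

View pics/side1c.png

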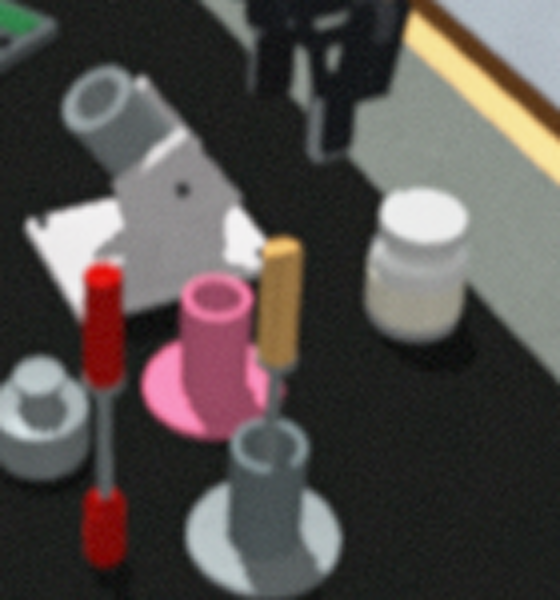

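View pics/top1c.png

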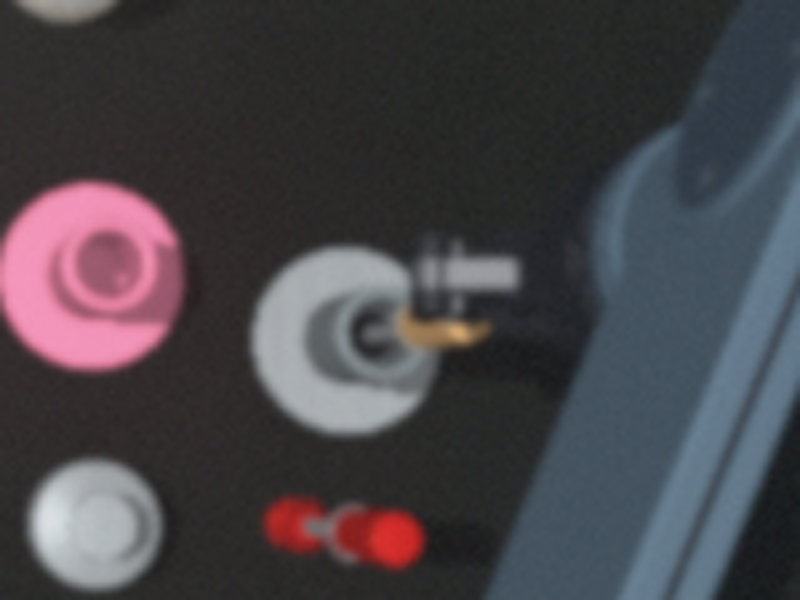

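Run:
```python
from h import *
np.set_printoptions(precision=1,suppress=True)
for y in (-.136,-.136+.0255,-.136-.0255,-.136+.04,-.136-.04):
  for z in (.300,.31):
    p=proj("side",[[.5705,y,z]])[0]; q=proj("top",[[.5705,y,z]])[0]
    print(y,z,(p-[230,150])*4,(q-[290,150])*5)
```

```text
-0.136 0.3 [285.9 124.5] [523.4 300.6]
-0.136 0.31 [287.  107.7] [531.6 298.8]
-0.11050000000000001 0.3 [261.4  97.8] [453.8 299.8]
-0.11050000000000001 0.31 [262.4  81.2] [461.2 298.1]
-0.1615 0.3 [311.4 152.3] [593.  301.3]
-0.1615 0.31 [312.7 135.4] [602.  299.5]
-0.096 0.3 [248.   83.1] [414.2 299.4]
-0.096 0.31 [248.8  66.7] [421.2 297.6]
-0.17600000000000002 0.3 [326.4 168.7] [632.5 301.7]
-0.17600000000000002 0.31 [327.9 151.6] [642. 300.]
```

Run:
```python
from plant import robot
from h import *
s=robot.get_state(); p=s["tool_pos"]; print(p)
for n,(x0,x1,y0,y1,f) in {"side":(275,345,130,215,7),"top":(360,440,180,240,9)}.items():
    im=cv2.cvtColor(robot.snapshot(n)["img"],cv2.COLOR_RGB2BGR); cv2.imwrite(f"pics/{n}2.png",im)
    c=cv2.resize(im[y0:y1,x0:x1],None,fx=f,fy=f,interpolation=cv2.INTER_CUBIC)
    # expected finger boxes: x +-11, y from 25.5 to 33
    for sg in (1,-1):
        pts=[[p[0]+dx,p[1]+sg*dy,p[2]+.008] for dx,dy in ((-.011,.0255),(.011,.0255),(.011,.034),(-.011,.034))]
        q=(proj(n,pts)-[x0,y0]+.5)*f
        cv2.polylines(c,[q.astype(np.int32)],True,(0,255,255),1)
    cv2.imwrite(f"pics/{n}2c.png",c)
```

```text
[ 0.57045612 -0.13600652  0.30010008]
```

View pics/side2c.png

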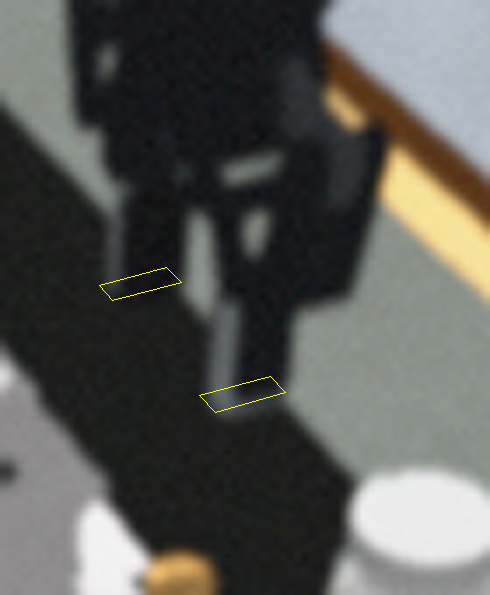

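View pics/top2c.png

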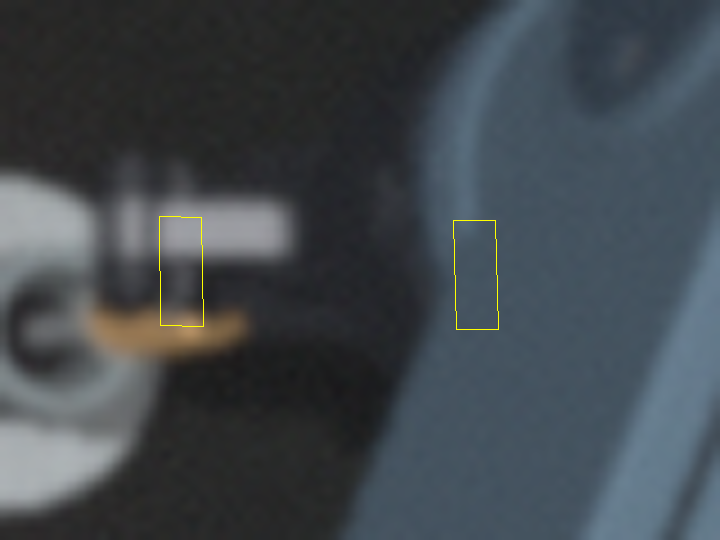

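Run:
```python
from h import *
np.set_printoptions(precision=4,suppress=True)
for b in (0,2,4):
  print(b,"handle",tri([S(323-b,230),("top",(383.55,212.85))]),"rim",tri([S(309.5-b,426),Tt(574,368)]),"mouth",tri([S(139-b,79),Tt(126,331)]))
```

```text
0 handle (array([ 0.5709, -0.1374,  0.2221]), array([-0.49,  0.07,  0.19, -0.44])) rim (array([ 0.5713, -0.136 ,  0.0778]), array([-0.59,  0.08,  0.24, -0.55])) mouth (array([0.5856, 0.1341, 0.1436]), array([-0.47,  0.04,  0.14, -0.36]))
2 handle (array([ 0.5704, -0.1371,  0.2221]), array([-0.24,  0.03,  0.09, -0.21])) rim (array([ 0.5707, -0.1358,  0.0779]), array([-0.34,  0.05,  0.14, -0.32])) mouth (array([0.5851, 0.1343, 0.1438]), array([-0.17,  0.02,  0.05, -0.13]))
4 handle (array([ 0.5699, -0.1369,  0.2222]), array([ 0.02, -0.  , -0.01,  0.02])) rim (array([ 0.5702, -0.1355,  0.078 ]), array([-0.1 ,  0.01,  0.04, -0.1 ])) mouth (array([0.5846, 0.1345, 0.1439]), array([ 0.12, -0.01, -0.04,  0.09]))
```

The side overlay puts the fingers within about 1 px (2 mm) of where the kinematics say, and the handle at about (0.570, -0.137) sits under the TCP. I'll go straight down with the jaws on either side of the handle.

Request:
carry_out(
  plan=[
    [[60,0,-1,-14,0,0,0],[60,0,0,-14,0,0,0],[60,0,0,-14,0,0,0],[60,0,0,-14,0,0,0],[60,0,0,-14,0,0,0],[60,0,0,-14,0,0,0],[60,0,0,-14,0,0,0],[60,0,0,-14,0,0,0],[60,0,0,-10,0,0,0],[60,0,0,-6,0,0,0]],
  ],
)

```text
time_s: 3.2
tool_pos: [0.5702, -0.1352, 0.1728]
orientation: [3.141, -0.001, 3.141]
force: [0.6, 0.1, -0.6]
grip_width: 0.0516
```

Request:
carry_out(
  plan=[
    [[60,0,0,0,0,0,0],[40,0,0,0,0,0,0],[30,0,0,0,0,0,0],[25,0,0,0,0,0,0],[20,0,0,0,0,0,0],[15,0,0,0,0,0,0],[10,0,0,0,0,0,0],[5,0,0,0,0,0,0],[0,0,0,0,0,0,0]],
  ],
  squeeze=60,
)

```text
time_s: 4.1
tool_pos: [0.5712, -0.1367, 0.1741]
orientation: [-3.141, 0.002, 3.14]
force: [-0.3, -0.3, 6.6]
grip_width: 0.0193
```

Run:
```python
from plant import robot
import cv2
im=cv2.cvtColor(robot.snapshot("side")["img"],cv2.COLOR_RGB2BGR); cv2.imwrite("pics/side3.png",im)
cv2.imwrite("pics/side3c.png",cv2.resize(im[170:300,230:350],None,fx=4.5,fy=4.5,interpolation=cv2.INTER_CUBIC))
s=robot.get_state(); print({k:s[k] for k in("time_s","tool_pos","orientation","force","torque","grip_width")})
```

```text
{'time_s': 4.15, 'tool_pos': array([ 0.5712275 , -0.13676386,  0.17410253]), 'orientation': array([-3.14073020e+00,  1.51302384e-03,  3.14020143e+00]), 'force': array([ 0.03661566, -0.71033288,  5.84302155]), 'torque': array([-0.09702025,  0.05764284,  0.02303738]), 'grip_width': 0.019572130191598282}
```

View pics/side3c.png

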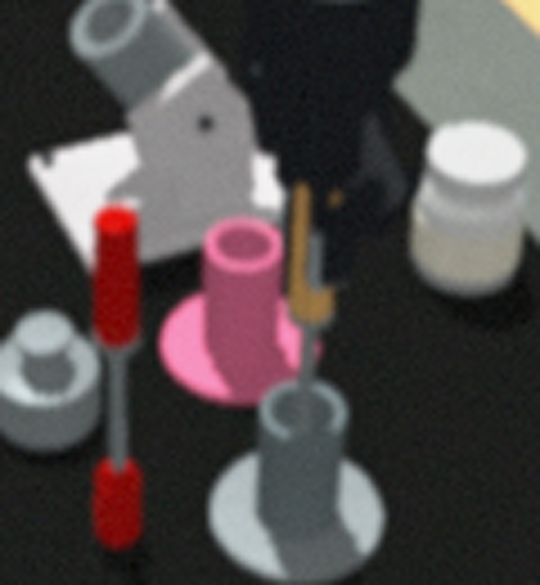

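The jaws closed on the wooden handle at 19.5 mm; the red brush and the pink holder are untouched. The 6 N upward is the closing pads pushing the brush onto the holder floor. I'll lift straight up.

Request:
carry_out(
  plan=[
    [[0,0,0,4,0,0,0],[0,0,0,8,0,0,0],[0,0,0,14,0,0,0],[0,0,0,20,0,0,0],[0,0,0,25,0,0,0],[0,0,0,28,0,0,0],[0,0,0,28,0,0,0],[0,0,0,28,0,0,0],[0,0,0,25,0,0,0],[0,0,0,20,0,0,0]],
  ],
)

```text
time_s: 5.15
tool_pos: [0.5706, -0.1363, 0.3753]
orientation: [-3.141, 0.001, 3.14]
force: [0.1, -0.5, -0.2]
grip_width: 0.0195
```

Request:
carry_out(
  plan=[
    [[0,0,0,0,0,0,0],[0,0,0,0,0,0,0]],
  ],
)

```text
time_s: 5.35
tool_pos: [0.5706, -0.1363, 0.3729]
orientation: [3.141, -0.0, 3.14]
force: [0.7, -0.4, -0.2]
grip_width: 0.02
```

Run:
```python
from plant import robot
import cv2
for n,(x0,x1,y0,y1,f) in {"side":(255,355,130,270,4.2),"top":(340,470,170,250,6)}.items():
    im=cv2.cvtColor(robot.snapshot(n)["img"],cv2.COLOR_RGB2BGR); cv2.imwrite(f"pics/{n}4.png",im)
    cv2.imwrite(f"pics/{n}4c.png",cv2.resize(im[y0:y1,x0:x1],None,fx=f,fy=f,interpolation=cv2.INTER_CUBIC))
s=robot.get_state(); print({k:s[k] for k in("time_s","tool_pos","orientation","force","torque","grip_width","joints")})
```

```text
{'time_s': 5.45, 'tool_pos': array([ 0.57017697, -0.13611522,  0.3715349 ]), 'orientation': array([ 3.14027966e+00, -2.77178846e-03,  3.14027203e+00]), 'force': array([-0.15484737, -0.19235881, -0.97437886]), 'torque': array([-0.00241938, -0.00424623,  0.05149734]), 'grip_width': 0.01927937145712173, 'joints': array([-4.24533108e-01,  2.78070858e-01,  1.17518362e+00,  5.92324183e-05,
        1.69140465e+00, -1.99399995e+00])}
```

View pics/side4c.png

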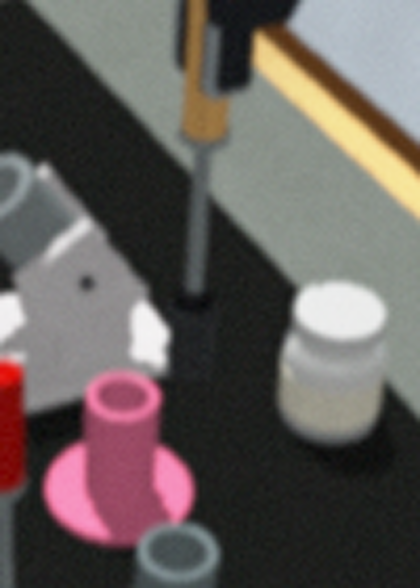

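View pics/top4c.png

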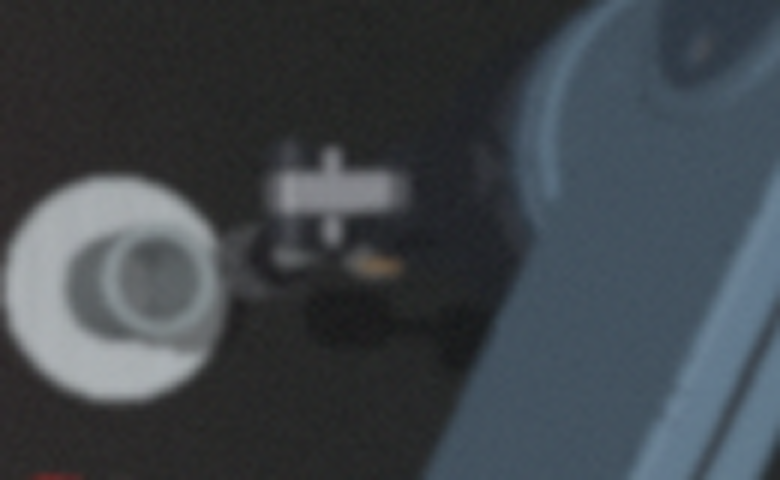

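```bash
python3 - <<'E'
from h import *
np.set_printoptions(precision=4,suppress=True)
p=np.array([.5702,-.1361,.3715])
im=cv2.imread("pics/side4.png"); x0,y0,f=255,130,4.2
for s in (0,52,140,166):
    q=(proj("side",[p+[0,0,-.168+s/1000]])[0]-[x0,y0]+.5)*f; print("axis pt",s,q.round(1))
for s in (0,52,140,166):
    for dx in (-.002,):
        q=(proj("side",[p+[dx,0,-.168+s/1000]])[0]-[x0,y0]+.5)*f; print("  dx-2mm",s,q.round(1))
q=(proj("top",[p+[0,0,-.168],p+[0,0,-.168+.052],p+[0,0,-.028]])-[340,170]+.5)*6; print("top tip,52,140",q.round(1))
tp=lambda u,v:("top",(340-.5+(u+.5)/6,170-.5+(v+.5)/6))
print("holder rim top z.08",onplane(*tp(159,280),.08),"foot z.006",onplane(*tp(116.5,287.5),.006))
sd=lambda u,v:("side",(255-.5+(u+.5)/4.2,130-.5+(v+.5)/4.2))
E
python3 - <<'E'
import cv2
im=cv2.imread("pics/side4.png")[130:230,285:315]
cv2.imwrite("pics/side4d.png",cv2.resize(im,None,fx=6,fy=6,interpolation=cv2.INTER_CUBIC))
im=cv2.imread("pics/top4.png")[195:225,370:412]
im=cv2.convertScaleAbs(im,alpha=1.8)
cv2.imwrite("pics/top4d.png",cv2.resize(im,None,fx=16,fy=16,interpolation=cv2.INTER_CUBIC))
E
```

```text
axis pt 0 [186.3 375.1]
axis pt 52 [191.8 292.4]
axis pt 140 [202.  138.8]
axis pt 166 [205.3  89.7]
  dx-2mm 0 [182.7 376.1]
  dx-2mm 52 [188.1 293.5]
  dx-2mm 140 [198.2 139.8]
  dx-2mm 166 [201.4  90.7]
top tip,52,140 [[246.7 262.6]
 [290.2 253.4]
 [376.  235.2]]
holder rim top z.08 [ 0.5704 -0.1359] foot z.006 [ 0.5711 -0.1362]
```

View pics/side4d.png

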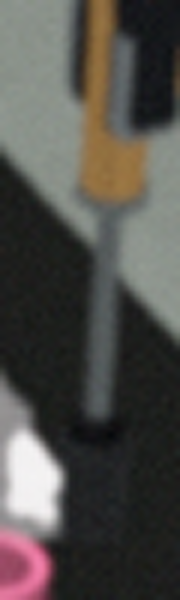

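View pics/top4d.png

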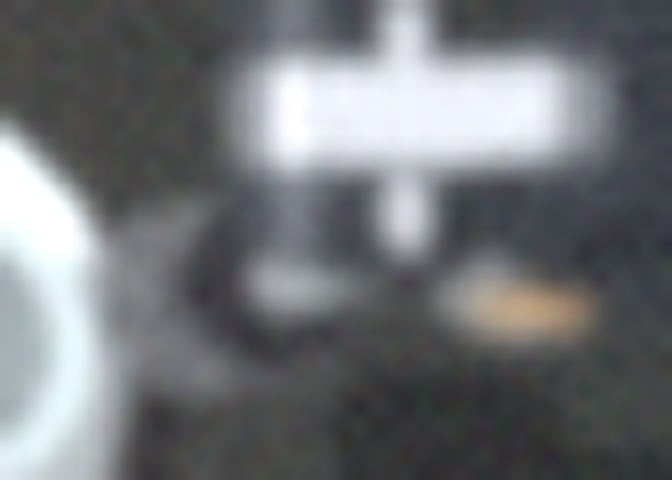

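The brush hangs straight below the fingers: in the side crop the rod runs (108,210) to (97,420) and the head down to about (92,535), which fits a vertical axis. The holder is empty. Bore axis out of the mouth: a = (-0.545, 0.012, 0.839). I'll swing to 50 mm outside the mouth and tilt -33° about y on the way.

Request:
carry_out(
  plan=[
    [[0,-10.2,27.3,-4.4,0,-3.3,-0.25],[0,-10.2,27.3,-4.4,0,-3.3,-0.25],[0,-10.2,27.3,-4.4,0,-3.3,-0.25],[0,-10.2,27.3,-4.4,0,-3.3,-0.25],[0,-10.2,27.3,-4.4,0,-3.3,-0.25],[0,-10.2,27.3,-4.4,0,-3.3,-0.25],[0,-10.2,27.3,-4.4,0,-3.3,-0.25],[0,-10.2,27.3,-4.4,0,-3.3,-0.25],[0,-10.2,27.3,-4.4,0,-3.3,-0.25],[0,-10.2,27.3,-4.4,0,-3.3,-0.25]],
  ],
)

```text
time_s: 6.45
tool_pos: [0.4672, 0.1373, 0.3275]
orientation: [3.125, 0.576, 3.09]
force: [0.0, 0.3, -1.6]
grip_width: 0.0194
```

Request:
carry_out(
  plan=[
    [[0,0,0,0,0,0,0],[0,0,0,0,0,0,0],[0,0,0,0,0,0,0]],
  ],
)

```text
time_s: 6.75
tool_pos: [0.469, 0.1361, 0.3291]
orientation: [3.127, 0.575, 3.091]
force: [-0.7, 0.1, -0.9]
grip_width: 0.0196
```

```bash
cat > st.py <<'E'
from h import *
from scipy.spatial.transform import Rotation as Ro
M=np.array([.586,.1344,.144]); A=np.array([-.5445,.0124,.8387])
def tool(s):
    R=Ro.from_euler('xyz',s["orientation"]).as_matrix(); p=np.array(s["tool_pos"])
    return p,R
def brush(s,off=.001):
    p,R=tool(s); d=R[:,2]; tip=p+.168*d+off*R[:,0]
    r=tip-M; depth=-r@A; lat=r+depth*A
    return tip,d,depth,lat
E
python3 - <<'E'
from plant import robot
from st import *
np.set_printoptions(precision=4,suppress=True)
for n,(x0,x1,y0,y1,f) in {"side":(220,320,100,240,4.2),"top":(200,320,150,240,6)}.items():
    im=cv2.cvtColor(robot.snapshot(n)["img"],cv2.COLOR_RGB2BGR); cv2.imwrite(f"pics/{n}5.png",im)
    cv2.imwrite(f"pics/{n}5c.png",cv2.resize(im[y0:y1,x0:x1],None,fx=f,fy=f,interpolation=cv2.INTER_CUBIC))
s=robot.get_state(); print({k:s[k] for k in("time_s","tool_pos","orientation","force","torque","grip_width","joints")})
print(*brush(s))
E
```

```text
{'time_s': 6.85, 'tool_pos': array([0.4695, 0.1356, 0.3293]), 'orientation': array([3.1264, 0.5753, 3.0891]), 'force': array([-0.2269,  0.3281, -0.4927]), 'torque': array([-0.0374,  0.358 , -0.0099]), 'grip_width': 0.01971959142016895, 'joints': array([ 0.1041, -0.2354,  1.9361, -0.0914,  0.8713, -1.3803])}
[0.5601 0.1334 0.1878] [ 0.544  -0.0134 -0.839 ] -0.05087815986122946 [ 0.0018 -0.0017  0.0012]
```

View pics/side5c.png

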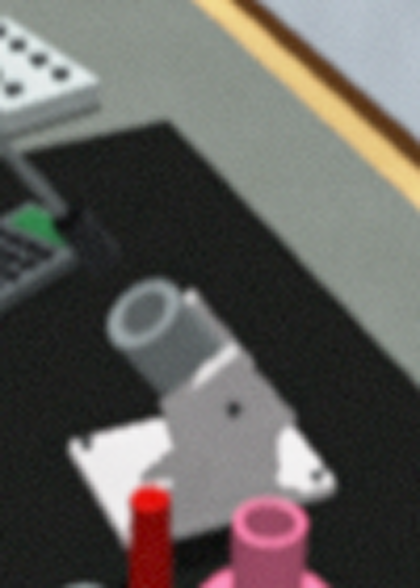

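View pics/top5c.png

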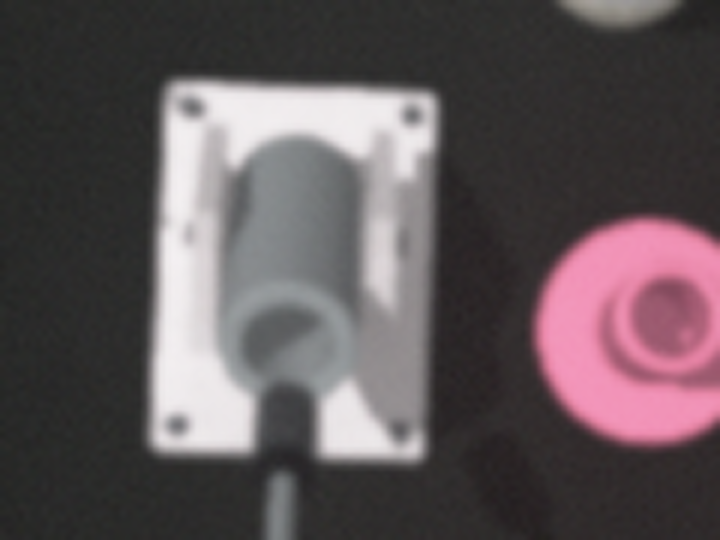

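Run:
```python
from plant import robot
from st import *
np.set_printoptions(precision=4,suppress=True)
s=robot.get_state(); tip,d,dep,lat=brush(s)
e1=np.cross(A,[0,1,0]); e1/=np.linalg.norm(e1); e2=np.cross(A,e1)
t=np.linspace(0,2*np.pi,40)
for n,(x0,x1,y0,y1,f) in {"side":(225,285,130,195,9),"top":(225,280,190,245,10)}.items():
    im=cv2.imread(f"pics/{n}5.png")[y0:y1,x0:x1]; im=cv2.convertScaleAbs(im,alpha=1.5)
    c=cv2.resize(im,None,fx=f,fy=f,interpolation=cv2.INTER_CUBIC)
    def dr(P,col):
        q=(proj(n,P)-[x0,y0]+.5)*f; cv2.polylines(c,[q.astype(np.int32)],False,col,1)
    for r in (.017,.026): dr(M+r*(np.outer(np.cos(t),e1)+np.outer(np.sin(t),e2)),(0,255,255))
    for sg in (0,.011):
        for k in (0,.052): dr(tip-d*k+sg*(np.outer(np.cos(t),e1)+np.outer(np.sin(t),e2)),(0,0,255))
    dr(np.array([tip-d*.14,tip]),(0,0,255)); dr(np.array([M,M+.05*A]),(0,255,0))
    cv2.imwrite(f"pics/{n}5d.png",c)
```

```text
(no output)
```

View pics/side5d.png

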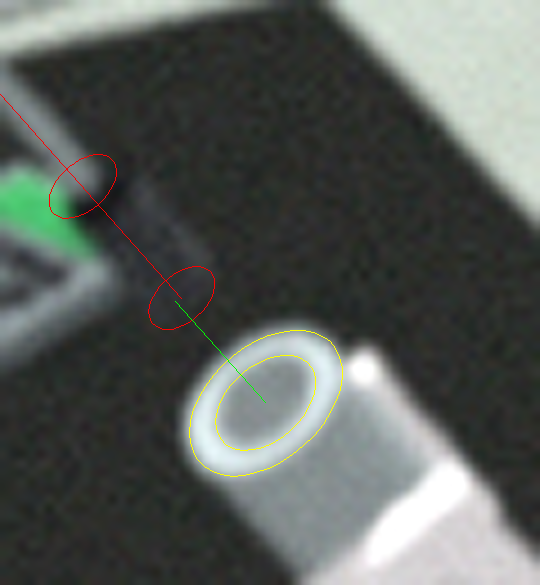

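View pics/top5d.png

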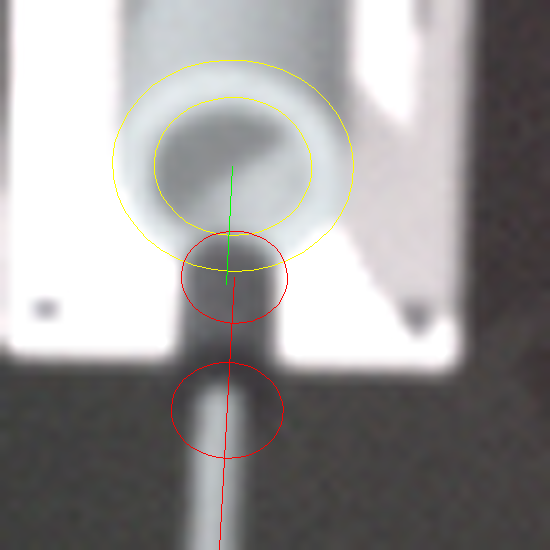

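Run:
```python
import cv2
im=cv2.imread("pics/side5.png")[135:195,222:282]; cv2.imwrite("pics/side5e.png",cv2.resize(cv2.convertScaleAbs(im,alpha=2.2),None,fx=9.5,fy=9.5,interpolation=cv2.INTER_CUBIC))
im=cv2.imread("pics/top5.png")[190:250,225:275]; cv2.imwrite("pics/top5e.png",cv2.resize(cv2.convertScaleAbs(im,alpha=1.3),None,fx=9.5,fy=9.5,interpolation=cv2.INTER_CUBIC))
```

```text
(no output)
```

View pics/side5e.png

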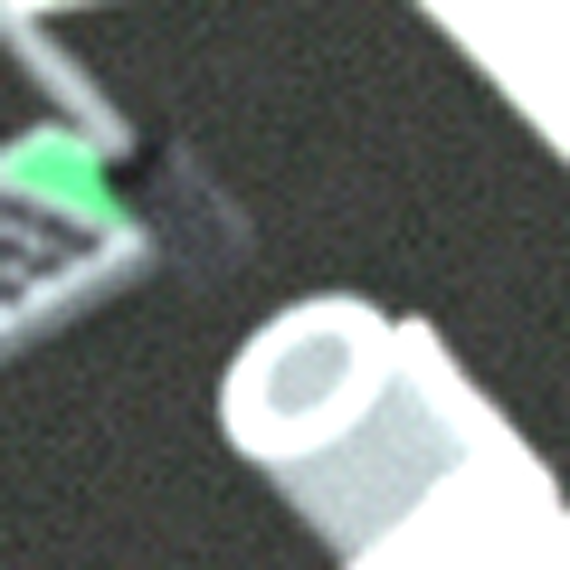

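View pics/top5e.png

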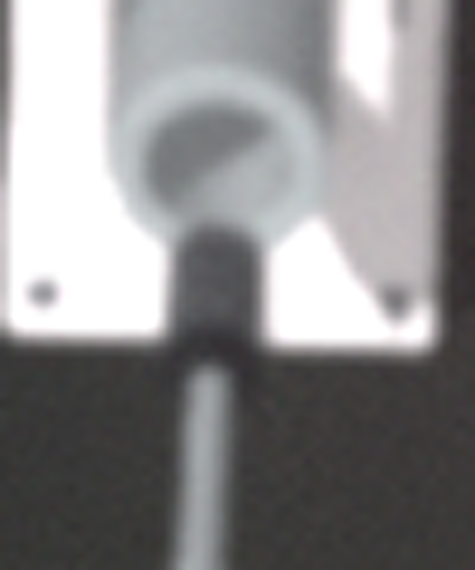

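Run:
```python
from plant import robot
from st import *
np.set_printoptions(precision=2,suppress=True,linewidth=200)
s=robot.get_state(); tip,d,dep,lat=brush(s)
g=cv2.cvtColor(cv2.imread("pics/side5.png"),cv2.COLOR_BGR2GRAY).astype(float)
for y in (138,140,142,144,146): print(y,g[y,218:242].astype(int))
ks=np.linspace(.05,.14,200); q=proj("side",tip-np.outer(ks,d))
for y in (138,140,142,144,146): print("pred u at",y,np.interp(y,q[::-1,1],q[::-1,0]) if q[0,1]>q[-1,1] else np.interp(y,q[:,1],q[:,0]))
g=cv2.cvtColor(cv2.imread("pics/top5.png"),cv2.COLOR_BGR2GRAY).astype(float)
q=proj("top",tip-np.outer(ks,d))
for y in (232,236,240,244): print(y,g[y,236:256].astype(int),"pred",np.interp(y,q[:,1],q[:,0]))
q=proj("top",tip-np.outer(np.linspace(0,.052,20),d))
for y in (217,220,223): print(y,g[y,232:262].astype(int),"pred",np.interp(y,q[:,1],q[:,0]))
```

```text
138 [55 43 42 53 71 83 92 80 61 46 32 30 27 31 25 32 30 26 27 31 29 26 28 28]
140 [27 26 27 34 40 60 77 90 87 80 61 43 33 25 31 30 30 29 31 28 29 30 30 29]
142 [27 29 28 27 28 35 48 66 83 90 91 77 62 42 27 29 32 32 32 31 28 30 26 28]
144 [29 31 31 29 30 25 32 39 52 72 81 92 88 75 51 35 32 30 28 29 31 32 33 28]
146 [28 29 27 27 30 30 28 34 32 37 54 74 83 87 82 69 42 31 30 27 28 31 32 31]
pred u at 138 222.83264744475187
pred u at 140 224.61004038956563
pred u at 142 226.38743333437935
pred u at 144 228.16482627919305
pred u at 146 229.94221922400678
232 [ 43  45  43  46  45  47  46  54  76 107 125 118  96  67  48  43  47  50  45  46] pred 247.16049095524178
236 [ 46  44  45  44  45  46  49  59  92 120 128 115  93  66  50  47  46  46  48  45] pred 246.945803499594
240 [ 43  44  46  45  48  43  49  59  93 119 124 111  86  61  48  48  45  47  46  43] pred 246.7311160439462
244 [ 44  43  42  43  44  43  51  70 102 122 122 106  82  56  47  45  45  45  43  45] pred 246.51642858829845
217 [233 233 233 232 233 232 233 232 229 213 166 111  78  72  69  65  65  65  67  77 119 173 214 227 231 231 231 224 202 170] pred 247.95260560731813
220 [221 231 230 232 232 232 231 231 227 206 154 102  78  70  69  66  63  64  64  73 116 174 220 230 229 230 230 231 230 223] pred 247.80455332218511
223 [229 230 229 228 228 227 227 225 222 197 139  86  68  67  61  60  60  59  62  73 115 174 219 229 230 232 231 232 231 232] pred 247.64353773044925
```

Measured across the rod and head, the side view puts the brush about 1 px and the top view about 0.5 px off the prediction. Relative to the mouth, the brush is roughly 2.5 mm to the up-and-forward side and 1 mm to -y. I'll correct that and come down the axis to about 12 mm outside the mouth.

Request:
carry_out(
  plan=[
    [[0,-1.1,0.5,-0.7,0,0,0],[0,-1.1,0.5,-0.7,0,0,0],[0,2.7,-0.06,-4.2,0,0,0],[0,2.7,-0.06,-4.2,0,0,0],[0,2.7,-0.06,-4.2,0,0,0],[0,2.7,-0.06,-4.2,0,0,0],[0,2.7,-0.06,-4.2,0,0,0],[0,2.7,-0.06,-4.2,0,0,0],[0,2.7,-0.06,-4.2,0,0,0],[0,2.7,-0.06,-4.2,0,0,0]],
  ],
)

```text
time_s: 7.85
tool_pos: [0.4884, 0.1371, 0.294]
orientation: [3.126, 0.576, 3.091]
force: [-0.3, 0.0, -1.3]
grip_width: 0.0196
```

Request:
carry_out(
  plan=[
    [[0,0,0,0,0,0,0],[0,0,0,0,0,0,0],[0,0,0,0,0,0,0]],
  ],
)

```text
time_s: 8.15
tool_pos: [0.4882, 0.1372, 0.2946]
orientation: [3.126, 0.576, 3.091]
force: [-0.3, -0.3, -1.0]
grip_width: 0.0198
```

```bash
sed -i 's/M=np.array(\[.586/M=np.array([.5852/' st.py
python3 - <<'E'
from plant import robot
from st import *
np.set_printoptions(precision=4,suppress=True)
s=robot.get_state(); tip,d,dep,lat=brush(s); print(s["tool_pos"],s["force"],s["torque"],"depth",dep,"lat",lat, "d",d)
for n,(x0,x1,y0,y1,f) in {"side":(225,285,135,195,9),"top":(225,275,185,245,9)}.items():
    im=cv2.cvtColor(robot.snapshot(n)["img"],cv2.COLOR_RGB2BGR); cv2.imwrite(f"pics/{n}6.png",im)
    cv2.imwrite(f"pics/{n}6c.png",cv2.resize(cv2.convertScaleAbs(im[y0:y1,x0:x1],alpha=1.4),None,fx=f,fy=f,interpolation=cv2.INTER_CUBIC))
s=robot.get_state(); print(s["time_s"],s["tool_pos"],s["force"],s["torque"])
E
```

```text
[0.4882 0.1372 0.2946] [-0.2748 -0.2552 -0.9618] [0.0574 0.4148 0.0181] depth -0.011130803469595796 lat [-0.0003  0.0006 -0.0002] d [ 0.5448 -0.0122 -0.8385]
8.25 [0.4882 0.1371 0.2946] [ 0.377  -0.1346 -1.3705] [-0.0614  0.2968 -0.0413]
```

View pics/side6c.png

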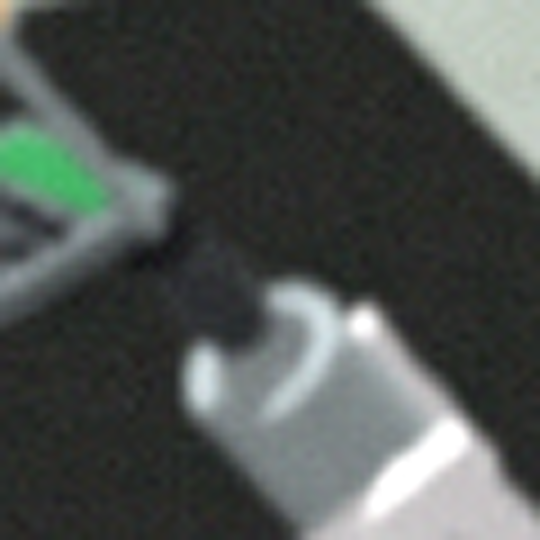

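View pics/top6c.png

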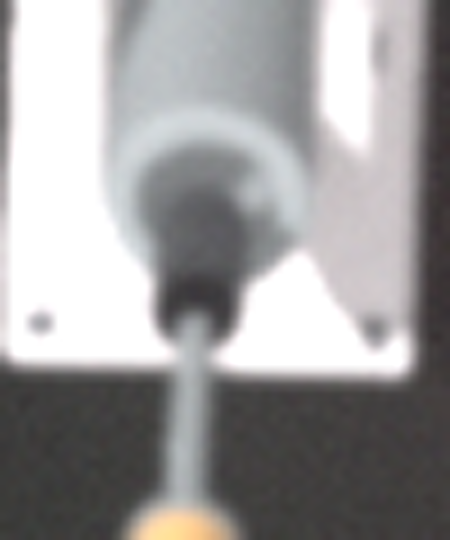

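Both views show the head lined up with the bore: side, tip at about (238,322) pointing at the mouth centre (262,358); top, head centre 203 against bore centre 206. I'll slide in along the axis and check the force as I go.

Request:
carry_out(
  plan=[
    [[0,2.45,-0.06,-3.77,0,0,0],[0,2.45,-0.06,-3.77,0,0,0],[0,2.45,-0.06,-3.77,0,0,0],[0,2.45,-0.06,-3.77,0,0,0],[0,2.45,-0.06,-3.77,0,0,0],[0,2.45,-0.06,-3.77,0,0,0],[0,2.45,-0.06,-3.77,0,0,0],[0,2.45,-0.06,-3.77,0,0,0],[0,2.45,-0.06,-3.77,0,0,0],[0,2.45,-0.06,-3.77,0,0,0]],
  ],
)

```text
time_s: 9.25
tool_pos: [0.5128, 0.1365, 0.2563]
orientation: [3.126, 0.576, 3.091]
force: [1.1, 0.7, -0.2]
grip_width: 0.0194
```

```bash
cat > now.py <<'E'
from plant import robot
from st import *
np.set_printoptions(precision=4,suppress=True)
s=robot.get_state(); tip,d,dep,lat=brush(s); F=np.array(s["force"])
print("t",s["time_s"],"pos",s["tool_pos"],"F",F.round(2),"axial",round(float(F@A),2),"depth_mm",round(dep*1000,1),"lat_mm",(lat*1000).round(1),"T",s["torque"].round(3),"w",round(s["grip_width"],4))
E
python3 now.py
```

```text
t 9.25 pos [0.5128 0.1365 0.2563] F [ 1.11  0.74 -0.25] axial -0.8 depth_mm 34.4 lat_mm [-0.5  0.5 -0.3] T [ 0.03   0.349 -0.   ] w 0.0194
```

Request:
carry_out(
  plan=[
    [[0,2.18,-0.05,-3.35,0,0,0],[0,2.18,-0.05,-3.35,0,0,0],[0,2.18,-0.05,-3.35,0,0,0],[0,2.18,-0.05,-3.35,0,0,0],[0,2.18,-0.05,-3.35,0,0,0],[0,2.18,-0.05,-3.35,0,0,0],[0,2.18,-0.05,-3.35,0,0,0],[0,2.18,-0.05,-3.35,0,0,0],[0,2.18,-0.05,-3.35,0,0,0],[0,1.09,-0.02,-1.68,0,0,0]],
  ],
)

```text
time_s: 10.25
tool_pos: [0.5334, 0.136, 0.2243]
orientation: [3.126, 0.575, 3.091]
force: [0.6, -0.4, -1.1]
grip_width: 0.0197
```

Request:
carry_out(
  plan=[
    [[0,1.09,-0.02,-1.68,0,0,0],[0,0.54,-0.01,-0.84,0,0,0],[0,0.54,-0.01,-0.84,0,0,0],[0,0.54,-0.01,-0.84,0,0,0]],
  ],
)

```text
time_s: 10.65
tool_pos: [0.5362, 0.136, 0.2207]
orientation: [3.126, 0.576, 3.091]
force: [-0.0, -0.4, -0.6]
grip_width: 0.0199
```

```bash
python3 now.py
```

```text
t 10.65 pos [0.5362 0.136  0.2207] F [-0.03 -0.38 -0.65] axial -0.53 depth_mm 77.0 lat_mm [-0.3  0.6 -0.2] T [-0.004  0.346 -0.028] w 0.0199
```

Now feeling for the die in 4 mm calls at 10 mm/s; the free axial force is about -0.7 N.

Request:
carry_out(
  plan=[
    [[0,0.54,-0.01,-0.84,0,0,0],[0,0.54,-0.01,-0.84,0,0,0],[0,0.54,-0.01,-0.84,0,0,0],[0,0.54,-0.01,-0.84,0,0,0]],
  ],
)

```text
time_s: 11.05
tool_pos: [0.5383, 0.136, 0.2172]
orientation: [3.126, 0.576, 3.091]
force: [-0.3, 0.3, -0.1]
grip_width: 0.0198
```

```bash
python3 now.py
```

```text
t 11.05 pos [0.5383 0.136  0.2172] F [-0.27  0.28 -0.14] axial 0.03 depth_mm 81.0 lat_mm [-0.4  0.6 -0.3] T [0.029 0.321 0.004] w 0.0198
```

Request:
carry_out(
  plan=[
    [[0,0.54,-0.01,-0.84,0,0,0],[0,0.54,-0.01,-0.84,0,0,0],[0,0.54,-0.01,-0.84,0,0,0],[0,0.54,-0.01,-0.84,0,0,0]],
  ],
)

```text
time_s: 11.45
tool_pos: [0.5404, 0.1359, 0.2138]
orientation: [3.126, 0.576, 3.091]
force: [0.2, 0.4, -0.8]
grip_width: 0.0197
```

```bash
python3 now.py
```

```text
t 11.45 pos [0.5404 0.1359 0.2138] F [ 0.21  0.41 -0.84] axial -0.81 depth_mm 85.1 lat_mm [-0.5  0.6 -0.3] T [ 0.029  0.327 -0.019] w 0.0197
```

Request:
carry_out(
  plan=[
    [[0,0.54,-0.01,-0.84,0,0,0],[0,0.54,-0.01,-0.84,0,0,0],[0,0.54,-0.01,-0.84,0,0,0],[0,0.54,-0.01,-0.84,0,0,0]],
  ],
)

```text
time_s: 11.85
tool_pos: [0.5426, 0.1359, 0.2106]
orientation: [3.126, 0.576, 3.091]
force: [-1.9, 0.0, 1.3]
grip_width: 0.0194
```

The axial force is now +2.1 N, 2.8 N above free, so contact is starting at about 89 mm. I'll go on 2 mm.

Request:
carry_out(
  plan=[
    [[0,0.54,-0.01,-0.84,0,0,0],[0,0.54,-0.01,-0.84,0,0,0],[0,0,0,0,0,0,0]],
  ],
)

```text
time_s: 12.15
tool_pos: [0.5437, 0.1358, 0.2089]
orientation: [3.126, 0.576, 3.091]
force: [-1.9, -0.7, 2.2]
grip_width: 0.0196
```

```bash
python3 now.py; sleep 0; python3 now.py
```

```text
t 12.15 pos [0.5437 0.1358 0.2089] F [-1.92 -0.66  2.24] axial 2.91 depth_mm 91.0 lat_mm [-0.4  0.6 -0.3] T [-0.046  0.418 -0.075] w 0.0196
t 12.15 pos [0.5437 0.1358 0.2089] F [-1.92 -0.66  2.24] axial 2.91 depth_mm 91.0 lat_mm [-0.4  0.6 -0.3] T [-0.046  0.418 -0.075] w 0.0196
```

Request:
carry_out(
  plan=[
    [[0,0.54,-0.01,-0.84,0,0,0],[0,0.54,-0.01,-0.84,0,0,0],[0,0.54,-0.01,-0.84,0,0,0],[0,0.54,-0.01,-0.84,0,0,0],[0,0,0,0,0,0,0],[0,0,0,0,0,0,0]],
  ],
)

```text
time_s: 12.75
tool_pos: [0.5459, 0.1358, 0.2056]
orientation: [3.126, 0.576, 3.091]
force: [-3.7, -0.3, 4.3]
grip_width: 0.0195
```

```bash
python3 now.py
```

```text
t 12.75 pos [0.5459 0.1358 0.2056] F [-3.69 -0.27  4.25] axial 5.57 depth_mm 94.9 lat_mm [-0.4  0.6 -0.2] T [-0.121  0.402 -0.054] w 0.0195
```

The axial force is 5.6 N at 94.9 mm, so the die has given about 5–6 mm, well short of the 18 mm stop. I'll draw up 85 mm so the head shows.

Request:
carry_out(
  plan=[
    [[0,-2.7,0.06,4.2,0,0,0],[0,-4.9,0.11,7.55,0,0,0],[0,-4.9,0.11,7.55,0,0,0],[0,-4.9,0.11,7.55,0,0,0],[0,-4.9,0.11,7.55,0,0,0],[0,-4.9,0.11,7.55,0,0,0],[0,-4.9,0.11,7.55,0,0,0],[0,-4.9,0.11,7.55,0,0,0],[0,-4.9,0.11,7.55,0,0,0],[0,-4.4,0.1,6.7,0,0,0]],
  ],
)

```text
time_s: 13.75
tool_pos: [0.4991, 0.1369, 0.2775]
orientation: [3.126, 0.576, 3.091]
force: [0.4, 0.2, -0.9]
grip_width: 0.0196
```

Request:
carry_out(
  plan=[
    [[0,0,0,0,0,0,0],[0,0,0,0,0,0,0]],
  ],
)

```text
time_s: 13.95
tool_pos: [0.4995, 0.1369, 0.277]
orientation: [3.126, 0.576, 3.091]
force: [-0.1, -0.4, -0.5]
grip_width: 0.0197
```

```bash
python3 now.py
python3 - <<'E'
from plant import robot
import cv2
n="top"; x0,x1,y0,y1,f=225,275,185,245,9
im=cv2.cvtColor(robot.snapshot(n)["img"],cv2.COLOR_RGB2BGR); cv2.imwrite(f"pics/{n}7.png",im)
cv2.imwrite(f"pics/{n}7c.png",cv2.resize(cv2.convertScaleAbs(im[y0:y1,x0:x1],alpha=1.4),None,fx=f,fy=f,interpolation=cv2.INTER_CUBIC))
E
```

```text
t 13.95 pos [0.4995 0.1369 0.277 ] F [-0.07 -0.45 -0.47] axial -0.36 depth_mm 9.8 lat_mm [-0.4  0.6 -0.3] T [-0.035  0.348 -0.019] w 0.0197
```

View pics/top7c.png

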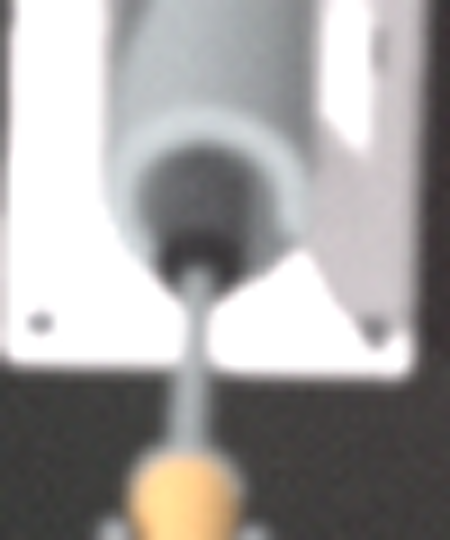

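The head shows clearly at the mouth, dark from (200,150) to (200,290), with the rod and handle above it. Stroke 2: down to about 84 mm, then slowly.

Request:
carry_out(
  plan=[
    [[0,2.7,-0.06,-4.2,0,0,0],[0,4.3,-0.1,-6.7,0,0,0],[0,4.3,-0.1,-6.7,0,0,0],[0,4.3,-0.1,-6.7,0,0,0],[0,4.3,-0.1,-6.7,0,0,0],[0,4.3,-0.1,-6.7,0,0,0],[0,4.3,-0.1,-6.7,0,0,0],[0,4.3,-0.1,-6.7,0,0,0],[0,4.3,-0.1,-6.7,0,0,0],[0,2.7,-0.06,-4.2,0,0,0]],
  ],
)

```text
time_s: 15.0
tool_pos: [0.5395, 0.1359, 0.2139]
orientation: [3.126, 0.575, 3.091]
force: [0.3, 0.2, -0.7]
grip_width: 0.0199
```

Request:
carry_out(
  plan=[
    [[0,0.54,-0.01,-0.84,0,0,0],[0,0.54,-0.01,-0.84,0,0,0],[0,0.54,-0.01,-0.84,0,0,0],[0,0.54,-0.01,-0.84,0,0,0],[0,0.54,-0.01,-0.84,0,0,0],[0,0.54,-0.01,-0.84,0,0,0],[0,0.54,-0.01,-0.84,0,0,0]],
  ],
)

```text
time_s: 15.7
tool_pos: [0.5432, 0.1359, 0.2092]
orientation: [3.126, 0.576, 3.091]
force: [-1.9, -0.6, 2.8]
grip_width: 0.02
```

```bash
python3 now.py
```

```text
t 15.7 pos [0.5432 0.1359 0.2092] F [-1.92 -0.63  2.81] axial 3.4 depth_mm 90.4 lat_mm [-0.5  0.6 -0.3] T [-0.023  0.435 -0.039] w 0.02
```

Request:
carry_out(
  plan=[
    [[0,0.54,-0.01,-0.84,0,0,0],[0,0.54,-0.01,-0.84,0,0,0],[0,0.54,-0.01,-0.84,0,0,0],[0,0.54,-0.01,-0.84,0,0,0],[0,0.27,0,-0.42,0,0,0],[0,0,0,0,0,0,0],[0,0,0,0,0,0,0]],
  ],
)

```text
time_s: 16.4
tool_pos: [0.5456, 0.1358, 0.2053]
orientation: [3.126, 0.576, 3.091]
force: [-3.5, -0.5, 4.6]
grip_width: 0.0194
```

```bash
python3 now.py
```

```text
t 16.4 pos [0.5456 0.1358 0.2053] F [-3.46 -0.55  4.63] axial 5.76 depth_mm 95.0 lat_mm [-0.7  0.6 -0.4] T [-0.005  0.326  0.009] w 0.0194
```

Stroke 2 is at the bottom: 5.8 N at 95.0 mm, the same give as before. Drawing up again.

Request:
carry_out(
  plan=[
    [[0,-2.7,0.06,4.2,0,0,0],[0,-4.9,0.11,7.55,0,0,0],[0,-4.9,0.11,7.55,0,0,0],[0,-4.9,0.11,7.55,0,0,0],[0,-4.9,0.11,7.55,0,0,0],[0,-4.9,0.11,7.55,0,0,0],[0,-4.9,0.11,7.55,0,0,0],[0,-4.9,0.11,7.55,0,0,0],[0,-4.9,0.11,7.55,0,0,0],[0,-4.2,0.1,6.7,0,0,0]],
  ],
)

```text
time_s: 17.4
tool_pos: [0.499, 0.1369, 0.2772]
orientation: [3.126, 0.576, 3.091]
force: [0.2, -0.2, -0.1]
grip_width: 0.0198
```

Request:
carry_out(
  plan=[
    [[0,0,0,0,0,0,0],[0,0,0,0,0,0,0]],
  ],
)

```text
time_s: 17.6
tool_pos: [0.4994, 0.1369, 0.2766]
orientation: [3.126, 0.576, 3.091]
force: [0.5, -0.6, -1.8]
grip_width: 0.0198
```

```bash
python3 now.py
python3 - <<'E'
from plant import robot
import cv2
n="side"; x0,x1,y0,y1,f=225,285,135,195,9
im=cv2.cvtColor(robot.snapshot(n)["img"],cv2.COLOR_RGB2BGR); cv2.imwrite(f"pics/{n}8.png",im)
cv2.imwrite(f"pics/{n}8c.png",cv2.resize(cv2.convertScaleAbs(im[y0:y1,x0:x1],alpha=1.6),None,fx=f,fy=f,interpolation=cv2.INTER_CUBIC))
E
```

```text
t 17.6 pos [0.4994 0.1369 0.2766] F [ 0.47 -0.61 -1.75] axial -1.73 depth_mm 10.0 lat_mm [-0.6  0.6 -0.4] T [-0.036  0.371  0.004] w 0.0198
```

View pics/side8c.png

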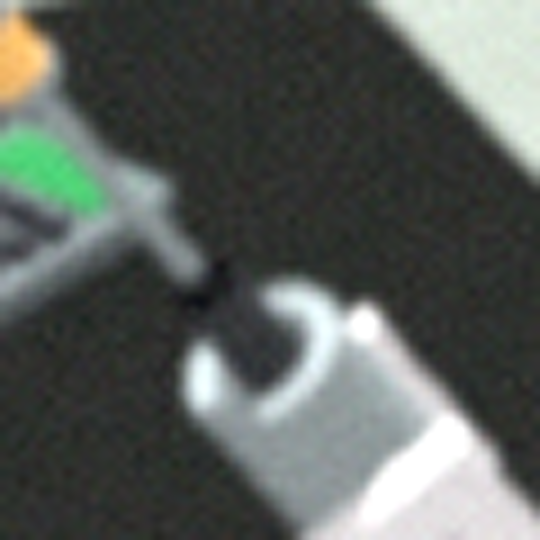

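From the side the head stands out of the mouth, from (210,285) to (265,375), centred in the ring with the tip just inside. Stroke 3.

Request:
carry_out(
  plan=[
    [[0,2.7,-0.06,-4.2,0,0,0],[0,4.3,-0.1,-6.7,0,0,0],[0,4.3,-0.1,-6.7,0,0,0],[0,4.3,-0.1,-6.7,0,0,0],[0,4.3,-0.1,-6.7,0,0,0],[0,4.3,-0.1,-6.7,0,0,0],[0,4.3,-0.1,-6.7,0,0,0],[0,4.3,-0.1,-6.7,0,0,0],[0,4.3,-0.1,-6.7,0,0,0],[0,2.7,-0.06,-4.2,0,0,0]],
  ],
)

```text
time_s: 18.65
tool_pos: [0.5394, 0.1359, 0.2136]
orientation: [3.126, 0.575, 3.091]
force: [-0.3, 0.4, -0.5]
grip_width: 0.0199
```

Request:
carry_out(
  plan=[
    [[0,0.54,-0.01,-0.84,0,0,0],[0,0.54,-0.01,-0.84,0,0,0],[0,0.54,-0.01,-0.84,0,0,0],[0,0.54,-0.01,-0.84,0,0,0],[0,0.54,-0.01,-0.84,0,0,0],[0,0.54,-0.01,-0.84,0,0,0],[0,0.54,-0.01,-0.84,0,0,0]],
  ],
)

```text
time_s: 19.35
tool_pos: [0.5431, 0.1359, 0.2089]
orientation: [3.126, 0.577, 3.091]
force: [-2.3, -0.4, 2.8]
grip_width: 0.0201
```

```bash
python3 now.py
```

```text
t 19.35 pos [0.5431 0.1359 0.2089] F [-2.32 -0.39  2.84] axial 3.64 depth_mm 90.6 lat_mm [-0.7  0.7 -0.5] T [-0.012  0.358 -0.01 ] w 0.0201
```

Request:
carry_out(
  plan=[
    [[0,0.54,-0.01,-0.84,0,0,0],[0,0.54,-0.01,-0.84,0,0,0],[0,0.54,-0.01,-0.84,0,0,0],[0,0.54,-0.01,-0.84,0,0,0],[0,0.27,0,-0.42,0,0,0],[0,0,0,0,0,0,0],[0,0,0,0,0,0,0]],
  ],
)

```text
time_s: 20.05
tool_pos: [0.5455, 0.1359, 0.2049]
orientation: [3.126, 0.576, 3.091]
force: [-2.9, 0.3, 4.2]
grip_width: 0.0196
```

```bash
python3 now.py
```

```text
t 20.05 pos [0.5455 0.1359 0.2049] F [-2.93  0.35  4.17] axial 5.1 depth_mm 95.3 lat_mm [-0.9  0.6 -0.6] T [-0.007  0.285 -0.033] w 0.0196
```

Stroke 3 is done: 5.1 N at 95.3 mm. Now I'll draw the brush fully out along the axis.

Request:
carry_out(
  plan=[
    [[0,-2.7,0.06,4.2,0,0,0],[0,-4.9,0.11,7.55,0,0,0],[0,-4.9,0.11,7.55,0,0,0],[0,-4.9,0.11,7.55,0,0,0],[0,-4.9,0.11,7.55,0,0,0],[0,-4.9,0.11,7.55,0,0,0],[0,-4.9,0.11,7.55,0,0,0],[0,-4.9,0.11,7.55,0,0,0],[0,-4.9,0.11,7.55,0,0,0],[0,-4.9,0.11,7.55,0,0,0]],
  ],
)

```text
time_s: 21.05
tool_pos: [0.4981, 0.1369, 0.2776]
orientation: [3.126, 0.576, 3.091]
force: [-0.4, 1.0, -1.2]
grip_width: 0.0193
```

Request:
carry_out(
  plan=[
    [[0,-4.9,0.11,7.55,0,0,0],[0,-4.9,0.11,7.55,0,0,0],[0,-4.9,0.11,7.55,0,0,0],[0,-4.9,0.11,7.55,0,0,0],[0,-4.9,0.11,7.55,0,0,0],[0,-4.9,0.11,7.55,0,0,0],[0,-4.9,0.11,7.55,0,0,0],[0,-4.9,0.11,7.55,0,0,0],[0,0,0,0,0,0,0]],
  ],
)

```text
time_s: 21.95
tool_pos: [0.4595, 0.1379, 0.339]
orientation: [3.126, 0.578, 3.091]
force: [-0.5, -0.9, -0.8]
grip_width: 0.0198
```

```bash
python3 now.py
```

```text
t 21.95 pos [0.4595 0.1379 0.339 ] F [-0.52 -0.91 -0.75] axial -0.36 depth_mm -64.0 lat_mm [0.1 0.8 0.1] T [ 0.04   0.368 -0.012] w 0.0198
```

Request:
carry_out(
  plan=[
    [[0,11.1,-27.4,3.6,0,3.3,0.25],[0,11.1,-27.4,3.6,0,3.3,0.25],[0,11.1,-27.4,3.6,0,3.3,0.25],[0,11.1,-27.4,3.6,0,3.3,0.25],[0,11.1,-27.4,3.6,0,3.3,0.25],[0,11.1,-27.4,3.6,0,3.3,0.25],[0,11.1,-27.4,3.6,0,3.3,0.25],[0,11.1,-27.4,3.6,0,3.3,0.25],[0,11.1,-27.4,3.6,0,3.3,0.25],[0,11.1,-27.4,3.6,0,3.3,0.25]],
  ],
)

```text
time_s: 22.95
tool_pos: [0.571, -0.1377, 0.373]
orientation: [3.141, -0.002, 3.14]
force: [0.7, 0.1, -0.3]
grip_width: 0.0196
```

Request:
carry_out(
  plan=[
    [[0,0,0,0,0,0,0],[0,0,0,0,0,0,0],[0,0,0,0,0,0,0],[0,0,0,0,0,0,0]],
  ],
)

```text
time_s: 23.35
tool_pos: [0.5699, -0.1352, 0.3739]
orientation: [-3.141, 0.001, 3.141]
force: [-0.3, 0.2, -0.8]
grip_width: 0.0197
```

Run:
```python
from plant import robot
from st import *
np.set_printoptions(precision=4,suppress=True)
for n,(x0,x1,y0,y1,f) in {"side":(255,355,130,270,4.2),"top":(340,440,180,250,7)}.items():
    im=cv2.cvtColor(robot.snapshot(n)["img"],cv2.COLOR_RGB2BGR); cv2.imwrite(f"pics/{n}9.png",im)
    cv2.imwrite(f"pics/{n}9c.png",cv2.resize(cv2.convertScaleAbs(im[y0:y1,x0:x1],alpha=1.4),None,fx=f,fy=f,interpolation=cv2.INTER_CUBIC))
s=robot.get_state(); p,R=tool(s); print(s["time_s"],p,s["force"],s["grip_width"],"d",R[:,2])
```

```text
23.45 [ 0.5699 -0.1353  0.3741] [ 0.5146 -0.0949 -0.2649] 0.019757050172995002 d [ 0.0014 -0.0005 -1.    ]
```

View pics/side9c.png

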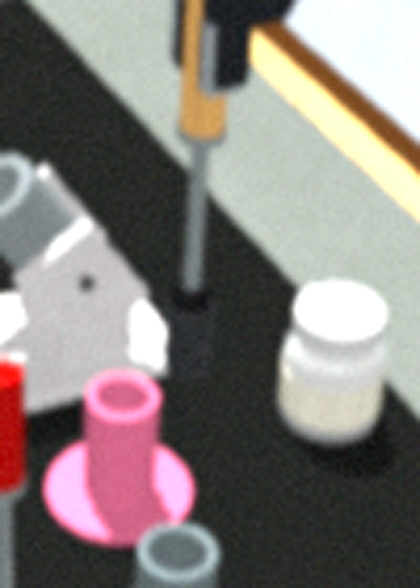

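View pics/top9c.png

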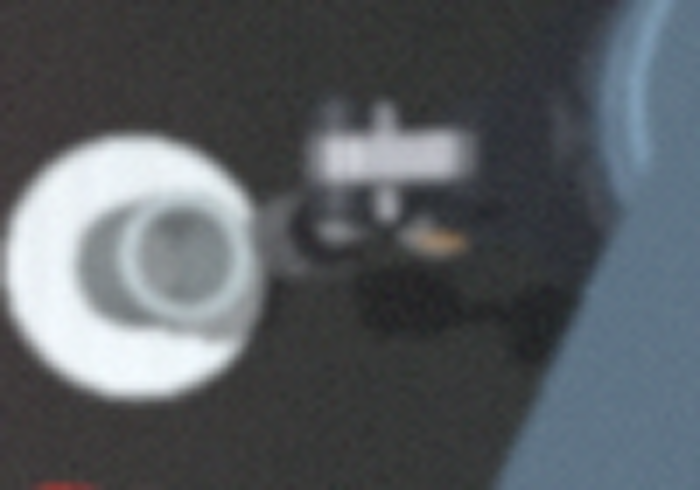

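The brush sits in the grip as it did after the first lift. I'll shift (+0.7, -1.1) mm to be over the holder and come down until the tip is about 10 mm above the rim, then look.

Request:
carry_out(
  plan=[
    [[0,0.4,-0.6,-6,0,0,0],[0,0.3,-0.5,-12,0,0,0],[0,0,0,-15,0,0,0],[0,0,0,-15,0,0,0],[0,0,0,-15,0,0,0],[0,0,0,-15,0,0,0],[0,0,0,-15,0,0,0],[0,0,0,-12,0,0,0],[0,0,0,-6,0,0,0],[0,0,0,0,0,0,0]],
  ],
)

```text
time_s: 24.45
tool_pos: [0.5705, -0.1371, 0.261]
orientation: [3.141, -0.002, 3.14]
force: [0.1, -0.1, -0.6]
grip_width: 0.02
```

Request:
carry_out(
  plan=[
    [[0,0,0,0,0,0,0],[0,0,0,0,0,0,0]],
  ],
)

```text
time_s: 24.65
tool_pos: [0.5715, -0.1375, 0.2632]
orientation: [-3.141, 0.001, 3.14]
force: [-0.0, -0.3, -1.7]
grip_width: 0.0194
```

Run:
```python
from plant import robot
from st import *
np.set_printoptions(precision=4,suppress=True)
s=robot.get_state(); p,R=tool(s); print(s["time_s"],p,s["force"],s["grip_width"],"d",R[:,2])
H=np.array([.5706,-.1358,.08]); t=np.linspace(0,2*np.pi,60)
tip=p+.168*R[:,2]
for n,(x0,x1,y0,y1,f) in {"side":(260,330,215,290,8),"top":(345,415,190,240,9)}.items():
    im=cv2.cvtColor(robot.snapshot(n)["img"],cv2.COLOR_RGB2BGR); cv2.imwrite(f"pics/{n}10.png",im)
    c=cv2.resize(cv2.convertScaleAbs(im[y0:y1,x0:x1],alpha=1.5),None,fx=f,fy=f,interpolation=cv2.INTER_CUBIC)
    cv2.imwrite(f"pics/{n}10c.png",c)
    print(n,"rim",((proj(n,[H])[0]-[x0,y0]+.5)*f).round(0),"tip",((proj(n,[tip])[0]-[x0,y0]+.5)*f).round(0))
```

```text
24.65 [ 0.5715 -0.1375  0.2632] [-0.0005 -0.3355 -1.7188] 0.019399271106759413 d [ 0.0015 -0.0007 -1.    ]
side rim [293. 368.] tip [303. 333.]
top rim [194. 240.] tip [216. 232.]
```

View pics/side10c.png

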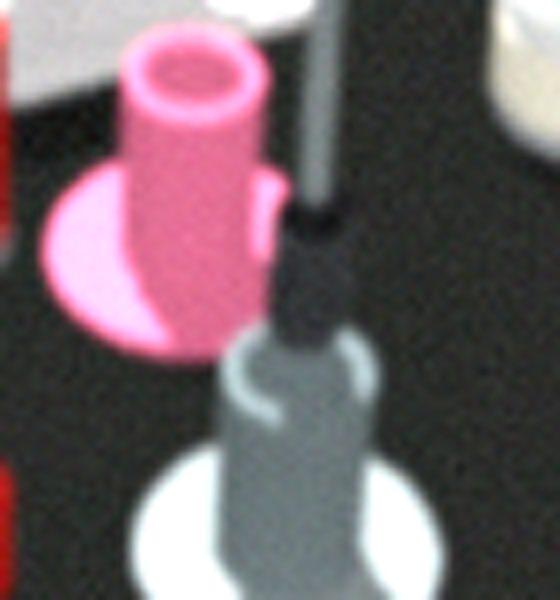

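View pics/top10c.png

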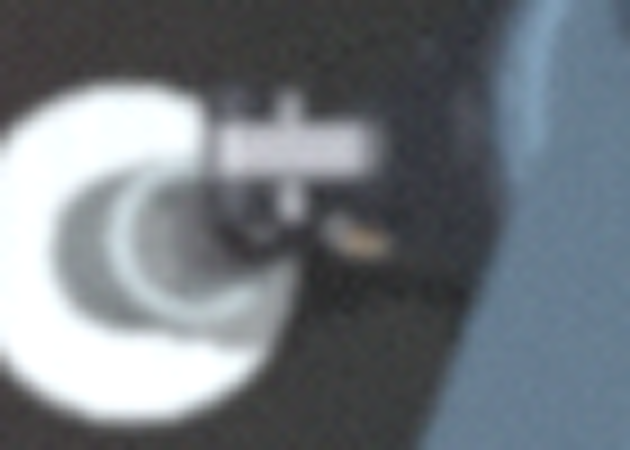

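The head is over the holder: side, tip centre about (311,331) and rim centre about (298,372). It is 1–2.5 mm towards +x and -y. I'll correct (-1, +1.3) mm and lower it in, watching the force.

Request:
carry_out(
  plan=[
    [[0,-1,1.3,0,0,0,0],[0,0,0,0,0,0,0],[0,0,0,-4,0,0,0],[0,0,0,-4,0,0,0],[0,0,0,-4,0,0,0],[0,0,0,-4,0,0,0],[0,0,0,-4,0,0,0],[0,0,0,-4,0,0,0]],
  ],
)

```text
time_s: 25.55
tool_pos: [0.57, -0.136, 0.2378]
orientation: [3.141, -0.0, 3.14]
force: [0.1, -0.7, -0.5]
grip_width: 0.0199
```

Run:
```python
from plant import robot
from st import *
np.set_printoptions(precision=4,suppress=True)
s=robot.get_state(); p,R=tool(s); print(s["time_s"],p,s["force"],s["torque"],s["grip_width"],"d",R[:,2])
x0,x1,y0,y1,f=260,330,215,290,8
im=cv2.cvtColor(robot.snapshot("side")["img"],cv2.COLOR_RGB2BGR); cv2.imwrite("pics/side11.png",im)
cv2.imwrite("pics/side11c.png",cv2.resize(cv2.convertScaleAbs(im[y0:y1,x0:x1],alpha=1.5),None,fx=f,fy=f,interpolation=cv2.INTER_CUBIC))
```

```text
25.55 [ 0.57   -0.136   0.2378] [ 0.088  -0.7187 -0.4531] [-0.0484  0.0453 -0.0308] 0.019877919829993967 d [-0.0003  0.0001 -1.    ]
```

View pics/side11c.png

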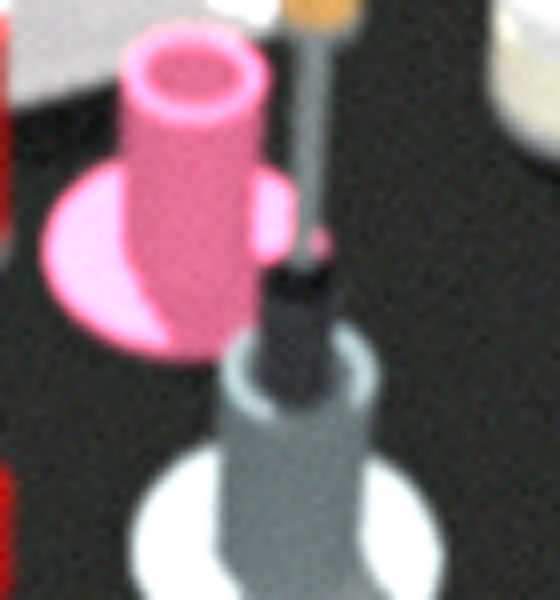

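The head is inside the rim and centred (head centre 297, rim centre 298), with no contact force. Lowering on.

Request:
carry_out(
  plan=[
    [[0,0,0,-5,0,0,0],[0,0,0,-7,0,0,0],[0,0,0,-7,0,0,0],[0,0,0,-7,0,0,0],[0,0,0,-7,0,0,0],[0,0,0,-7,0,0,0],[0,0,0,-7,0,0,0],[0,0,0,-5,0,0,0],[0,0,0,-3,0,0,0],[0,0,0,-2,0,0,0]],
  ],
)

```text
time_s: 26.6
tool_pos: [0.5701, -0.136, 0.181]
orientation: [3.142, -0.0, 3.14]
force: [-0.5, 1.1, -0.7]
grip_width: 0.0193
```

Request:
carry_out(
  plan=[
    [[0,0,0,-1,0,0,0],[0,0,0,-1,0,0,0],[0,0,0,-1,0,0,0],[0,0,0,0,0,0,0]],
  ],
)

```text
time_s: 27.0
tool_pos: [0.5701, -0.136, 0.1783]
orientation: [-3.142, 0.0, 3.14]
force: [0.4, -0.7, -0.9]
grip_width: 0.0195
```

Request:
carry_out(
  plan=[
    [[0,0,0,-1,0,0,0],[0,0,0,-1,0,0,0],[0,0,0,-1,0,0,0],[0,0,0,0,0,0,0]],
  ],
)

```text
time_s: 27.4
tool_pos: [0.57, -0.136, 0.1751]
orientation: [3.141, -0.0, 3.14]
force: [0.0, -0.3, -1.5]
grip_width: 0.0195
```

Request:
carry_out(
  plan=[
    [[0,0,0,-0.7,0,0,0],[0,0,0,-0.7,0,0,0],[0,0,0,0,0,0,0]],
  ],
)

```text
time_s: 27.7
tool_pos: [0.5702, -0.1361, 0.1742]
orientation: [-3.141, 0.0, 3.14]
force: [0.3, 0.1, 0.8]
grip_width: 0.0195
```

Request:
carry_out(
  plan=[
    [[0,0,0,-0.6,0,0,0],[0,0,0,0,0,0,0]],
  ],
)

```text
time_s: 27.9
tool_pos: [0.5705, -0.1361, 0.1741]
orientation: [-3.141, 0.001, 3.14]
force: [-0.7, 0.2, 5.8]
grip_width: 0.0199
```

Contact with the holder floor at TCP z 0.174, the same height as at pick-up, at 5.8 N. I'll release gently.

Request:
carry_out(
  plan=[
    [[24,0,0,0,0,0,0],[28,0,0,0,0,0,0],[32,0,0,0,0,0,0],[38,0,0,0,0,0,0],[45,0,0,0,0,0,0],[52,0,0,0,0,0,0],[60,0,0,0,0,0,0],[60,0,0,0,0,0,0],[60,0,0,0,0,0,0]],
  ],
)

```text
time_s: 28.8
tool_pos: [0.5701, -0.136, 0.1733]
orientation: [3.142, -0.0, 3.14]
force: [0.7, 1.1, -1.4]
grip_width: 0.0512
```

Run:
```python
from plant import robot
from st import *
np.set_printoptions(precision=4,suppress=True)
s=robot.get_state(); p,R=tool(s); print(s["time_s"],p,s["force"],s["torque"],s["grip_width"])
x0,x1,y0,y1,f=255,345,170,295,4.5
im=cv2.cvtColor(robot.snapshot("side")["img"],cv2.COLOR_RGB2BGR); cv2.imwrite("pics/side12.png",im)
cv2.imwrite("pics/side12c.png",cv2.resize(cv2.convertScaleAbs(im[y0:y1,x0:x1],alpha=1.4),None,fx=f,fy=f,interpolation=cv2.INTER_CUBIC))
```

```text
28.8 [ 0.5701 -0.136   0.1733] [ 0.6718  1.0529 -1.4265] [ 0.0052  0.01   -0.0398] 0.051203410304437015
```

View pics/side12c.png

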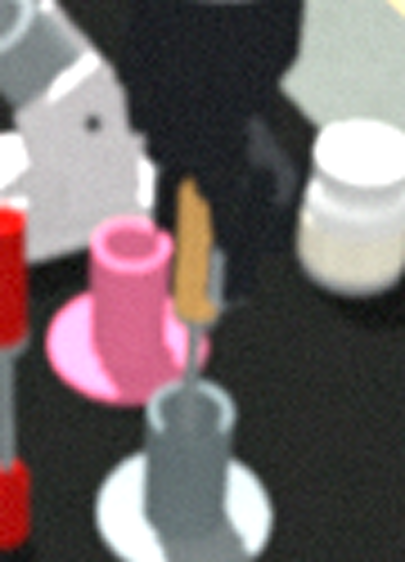

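The fingers are open at 51 mm and the brush stands free in the grey holder between them. I'll rise straight up, clear of the handle.

Request:
carry_out(
  plan=[
    [[60,0,0,4,0,0,0],[60,0,0,8,0,0,0],[60,0,0,14,0,0,0],[60,0,0,18,0,0,0],[60,0,0,20,0,0,0],[60,0,0,22,0,0,0],[60,0,0,24,0,0,0],[60,0,0,24,0,0,0],[60,0,0,20,0,0,0],[60,0,0,10,0,0,0]],
  ],
)

```text
time_s: 29.85
tool_pos: [0.5707, -0.1362, 0.3403]
orientation: [-3.14, 0.004, 3.14]
force: [-1.1, 0.2, 0.7]
grip_width: 0.0511
```

Request:
carry_out(
  plan=[
    [[60,-10,25,8,0,0,0],[60,-15,35,8,0,0,0],[60,-15,35,0,0,0,0],[60,-15,35,0,0,0,0],[60,-15,35,0,0,0,0],[60,-15,35,0,0,0,0],[60,-15,35,0,0,0,0],[60,-10,20,0,0,0,0],[60,0,0,0,0,0,0],[60,0,0,0,0,0,0]],
  ],
)

```text
time_s: 30.85
tool_pos: [0.46, 0.119, 0.3534]
orientation: [-3.141, 0.0, -3.142]
force: [1.1, 0.2, -0.2]
grip_width: 0.0511
```

Run:
```python
from plant import robot
from st import *
np.set_printoptions(precision=4,suppress=True)
s=robot.get_state(); p,R=tool(s); print(s["time_s"],p,s["force"],s["grip_width"])
for n in("side","top"):
    im=cv2.cvtColor(robot.snapshot(n)["img"],cv2.COLOR_RGB2BGR); cv2.imwrite(f"pics/{n}13.png",im)
    x0,x1,y0,y1,f={"side":(200,360,140,300,3.7),"top":(90,420,110,300,2.4)}[n]
    cv2.imwrite(f"pics/{n}13c.png",cv2.resize(cv2.convertScaleAbs(im[y0:y1,x0:x1],alpha=1.3),None,fx=f,fy=f,interpolation=cv2.INTER_CUBIC))
```

```text
30.85 [0.46   0.119  0.3534] [ 1.1165  0.1506 -0.2369] 0.051147745320511966
```

View pics/side13c.png

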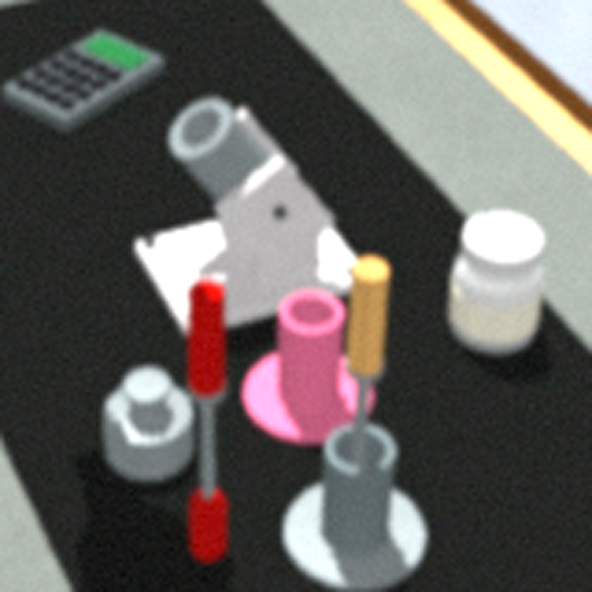

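View pics/top13c.png

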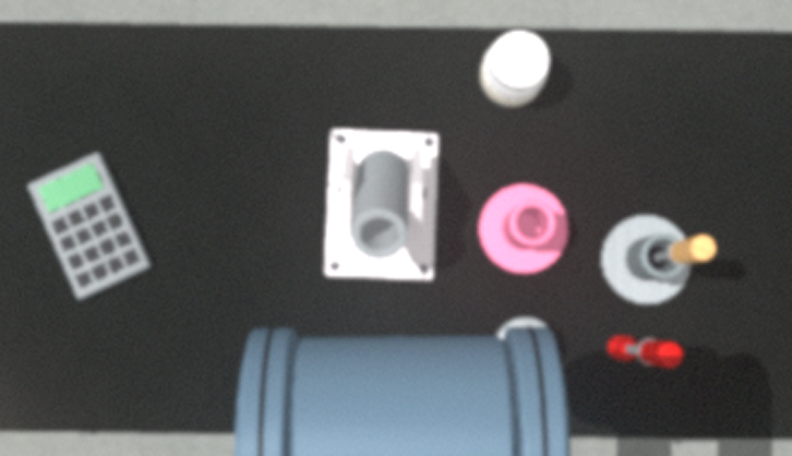

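The brush stands head down in the grey holder (side crop handle end (371,268)). The weight, jar, calculator, red brush and pink holder look unmoved, and the gripper is clear. A quick numeric check against the first side picture, then I'll hand in.

Run:
```python
from plant import robot
from h import *
a=cv2.imread("pics/side0.png"); b=cv2.imread("pics/side13.png")
for k,(x0,x1,y0,y1) in {"weight":(225,254,238,275),"jar":(318,350,195,238),"calculator":(198,248,145,176),"red":(248,264,213,293),"pink":(266,294,215,256),"brush+holder":(274,318,207,300),"barrel":(235,295,163,228)}.items():
    A=cv2.cvtColor(a[y0:y1,x0:x1],cv2.COLOR_BGR2GRAY).astype(np.float32); B=cv2.cvtColor(b[y0:y1,x0:x1],cv2.COLOR_BGR2GRAY).astype(np.float32)
    w=cv2.createHanningWindow((x1-x0,y1-y0),cv2.CV_32F); sh,r=cv2.phaseCorrelate(A,B,w); print(k,"shift px",np.round(sh,2),"resp",round(r,2),"mean|d|",round(float(np.abs(A-B).mean()),1))
print(robot.get_state()["time_s"], robot.hand_in())
```

```text
weight shift px [ 0.3  -0.63] resp 0.65 mean|d| 5.7
jar shift px [0.15 0.46] resp 0.96 mean|d| 1.7
calculator shift px [-0.21  0.1 ] resp 1.1 mean|d| 2.2
red shift px [0.01 0.24] resp 0.98 mean|d| 1.2
pink shift px [0.11 0.63] resp 0.92 mean|d| 2.1
brush+holder shift px [ 0.26 -0.21] resp 0.98 mean|d| 2.9
barrel shift px [-0.03  0.04] resp 0.91 mean|d| 2.2
the job is handed in; nothing more can be done
30.95 None
```

The job is done and handed in at 30.95 s of the 67 s allowed. I took the wooden-handled brush out of the grey holder, scrubbed the bore with three strokes, and stood it back in the holder head down.

- **Strokes:** the die was felt at about 89–90 mm depth each time. I pressed on to about 95 mm, where the axial force read 5.6, 5.8 and 5.1 N. That is roughly 5–6 mm of give, well short of the 18 mm stop.
- **Give, by two measures:** the force readings, noisy by about 0.5 N, suggest 6–8 mm instead of the 5–6 mm the depth shows.
- **Between strokes:** I drew the brush up until the tip was about 10 mm inside the mouth. Pictures taken both times show the bristle head out at the mouth.
- **Return:** the brush met the holder floor at the same height as at pick-up. I released it gently, and the last pictures show it standing as it did at the start.
- **Bystanders:** compared with the first picture, everything I checked shifted by 0.7 px or less, within what this check can resolve. The weight is the least certain at (0.3, -0.6) px: that comparison was the poorest match, and in the last top picture the arm partly hides the weight. In the side picture it stands where it was.
- **Robot at hand-in:** the gripper was open at z 0.35 m, touching nothing.

The two cameras disagreed with each other by about 1 px (2 mm). I corrected for that before entering the bore and before entering the holder.

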